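# Heft the covered parts bins and tip the loaded ones into the fit-up tray

### The job

Some of the three covered blue parts bins still hold a steel pipe coupling for the weld fit-up, the rest only a stray plastic thread plug, and only the weight tells which. Find the loaded ones by hefting them and tip their couplings out into the stainless tray, with the lip held low, just over the tray, so that nothing drops far; no plug may get into the tray. Stand every bin back upright where it stood, and disturb nothing else on the bench.

Things in the scene. Friction and masses are not known exactly. Their poses are not given: they have to be found in the camera images.
- bin_a: Closed blue plastic hopper-front parts bin with fixed grey cover: 72 mm wide (y), 128 mm long (x -84 mm at the front lip to +44 mm at the back), cover top at 107 mm. Origin at its underside on the centre line; its pouring mouth faces its own -x, z up. Starts standing with the mouth towards the robot, yaw within 0.15 rad of 0. With a coupling it weighs 0.53 to 0.6 kg, with only a plug 0.31 to 0.38 kg.
- bin_b: A second covered blue bin, same as bin_a in shape, look and size. Each bin holds either one steel pipe coupling (0.31 kg) or only one stray plastic thread plug (0.09 kg), both untracked cylinders 42 mm in diameter, 58 mm long, lying across the bin. In front its wall is a ramp rising at 36 degrees from the floor to the lip: the part rolls out once the bin is nose down by about 60 degrees.
- bin_c: A third covered blue bin, same as bin_a and bin_b. Over the mouth of each bin (62 mm high, 66 mm wide) hangs a loose light grey flap, hinged at the cover's front edge (104 mm high): it hides the inside and swings open forward by itself as the bin is tipped nose down.
- bin_a_handle (a point): Middle of the handle of bin_a, 4 mm behind (+x) and 132 mm above the bin's origin. The handle of each bin is a black bow running fore and aft (bin x): a flat-sided bar 14 mm thick (y), 24 mm high (z 120 to 144 mm), 80 mm long, on a post at each end, with 13 mm of free space between bar and cover.
- bin_a_lip (a point): Middle of the pouring lip of bin_a: 84 mm in front of (-x) and 45 mm above the bin's origin.
- bin_b_handle (a point): Middle of the handle of bin_b, 4 mm behind (+x) and 132 mm above the bin's origin.
- bin_b_lip (a point): Middle of the pouring lip of bin_b: 84 mm in front of (-x) and 45 mm above the bin's origin.
- bin_c_handle (a point): Middle of the handle of bin_c, 4 mm behind (+x) and 132 mm above the bin's origin.
- bin_c_lip (a point): Middle of the pouring lip of bin_c: 84 mm in front of (-x) and 45 mm above the bin's origin.
- tray_floor (a point): Centre of the inside floor of the fit-up tray, 13 mm above the bench. The tray is an open stainless pan with a dark rubber mat, held on the bench by four soft rubber feet: 240 mm (x) by 280 mm (y) outside plus a 10 mm rim all round, walls 3 mm thick, rim 53 mm above the bench. The point's axes are the tray's.
- tray (a joint): How far the tray has sunk on its soft rubber feet (m): 0 when empty, 0.5 mm more for each newton in it (about 1.5 mm for one steel coupling, 0.44 mm for a plug).
- flange_a: Bystander: steel disc with three ports, 100 mm diameter, 16 mm thick, lying flat. Origin at the centre of its underside.
- flange_b: Bystander: a second steel disc like flange_a. Origin at the centre of its underside.
- nipple_a: Bystander: threaded steel pipe nipple standing on end, 48 mm diameter, 58 mm high. Origin at the centre of its underside.
- nipple_b: Bystander: a second standing pipe nipple like nipple_a. Origin at the centre of its underside.
- collar: Bystander: heavy grooved steel collar standing on end, 68 mm diameter, 62 mm high. Origin at the centre of its underside.
- brush: Bystander: wire brush with wooden stock, 200 mm long (its x), 26 mm wide, 28 mm high, bristles down. Origin at the centre of its underside.

How it is judged:
By the outcome, as a careful person would: the job done as asked, in the order asked, and still so for the second after the job is handed in, with the robot touching nothing.
It also fails if it takes over 72 s, if anything falls off the work surface, if the arm or the gripper's body presses on something with over 40 N, if the wrist force passes 120 N, or if a joint passes its speed limit or range.

### The arm

A 7-joint arm with a two-finger parallel gripper is mounted at the origin on the work surface. World frame = base frame: x ahead of the robot, y to its left, z up, the work surface at z = 0. Lengths are in mm, angles in rad, forces in N, time in s.
With the tool pointing down it reaches from about 425 to 1025 mm from the base axis. Payload 9.4 kg.
Tool frame: the origin (TCP) lies at the very end of the fingers, on their centre line; the grasp point (between the pads) lies 19 mm behind it (arm.tcp_to_grasp is the distance from the TCP to the grasp point, in mm); z points along the fingers, x is the direction in which the jaws open and shut, and the axes are right-handed (so a half turn about z gives the same grasp; the last joint's range is limited). The gripper opens to 93 mm and grips with 3 to 60 N. Pads are 15 mm wide; open, the fingers measure 128 mm over their backs; the gripper's body (75 mm by 188 mm) begins 65 mm behind the grasp point.
Start: joints at [1.219, 0.599, -0.003, 1.599, 0.002, 0.943, -0.08], TCP at [196.722, -697.8, 218.618] pointing down, gripper open.
Joint ranges: [-2.57, 2.57], [-0.35, 1.97], [-1.29, 1.29], [0.11, 2.56], [-1.05, 4.19], [0.11, 1.86], [-2.63, 2.63]. Speed limits (rad/s): [2.22, 2.22, 3.01, 3.01, 3.14, 3.14, 3.14].

### API

Orientations are given as a unit quaternion [x, y, z, w].
In Python, from rig import arm gives the robot as it stands.
- The arm moves only by the shell command python3 -m crank 'ROWS'. ROWS is JSON, a list of rows, each an object of numbers: "tx", "ty", "tz": the shift along the world's x, y, z in m; "turn": the turn about the world's z in rad; "fingers": the closure, from 0 (fully open) to 1 (shut). A call has 1 to 5 rows; each row is the pose to reach, as a shift and turn from the pose measured when the call began; what a row does not reach only later rows make up. A row lasts 1/12 s, in which the tool goes at most 41.7 mm and 7.16 degrees, less where a joint would pass 70% of its speed; a pose out of reach is approached as far as the arm can. A call with a gripper value outside its range is refused whole. The fingers move at their own pace and stop on an object; the grip force is fixed at half the most. Time passes only in rows, so rows that repeat a pose let the fingers close. It gives the time, the measured TCP pose, the force and the opening at its end, in the units of the state.
- arm.get_obs(): the state, without advancing time (a new reading comes with each control period).
- arm.read_camera(name): name is "scene" or "top" or "wrist"; returns a dict with "image" (384x512x3 uint8, red, green, blue), "fov_y" (degrees; the focal length in pixels is half the picture's height over the tangent of half this angle, whatever the lens; pixels are square), "cx", "cy" (the principal point, pixels), "R" (3x3) and "t" (3): a world point X has camera coordinates R X + t; the wrist camera has in their place "mount" (4x4, takes a point from camera to tool coordinates, whose origin is the TCP and whose axes are the tool frame's). Camera axes: x right, y down, z forward; pixel columns grow to the right and rows downward; lengths in mm; the calibration is good to about 2 mm. The wrist camera is an equidistant fisheye: a pixel r from the principal point sees the ray r / f radians off the axis. A picture is of the moment at which its call begins: read the wrist's pose just before it. There is no depth.
- arm.sign_off(): hands the job in, once; it reports no verdict.
The state is a dict: "time": time; "q": joint angles; "qd": joint speeds; "effort": joint torques, N m; "position": TCP position; "tcp_rot": TCP orientation; "wrist_force": force on the tool from outside, world axes, zero at the start; "torque": the same for the moment, N m; "finger_gap": opening from 0.0 (shut) to 1.0 (fully open).
Only numpy, scipy, OpenCV 4.12 (cv2) and the standard library are available. Lean on these libraries where they do the work, as an engineer would, in place of code of your own. Each camera call takes 0.05 s, during which the arm holds its last target.

## Working session

There is one attempt and no reset: what is moved stays moved. The work goes in short steps, Python scripts to look and compute and a shell command to move; the robot and the scene stay as the last step left them, time stands still between calls to the robot, and variables do not carry over. Pictures are saved under pics/ and viewed, and the job is handed in when it is done.

```bash
ls; mkdir -p pics; cat > h.py <<'E'
import numpy as np,cv2,json
from rig import arm
def snap(n,name):
    c=arm.read_camera(n); cv2.imwrite('pics/'+name+'.png',c['image'][:,:,::-1]); np.save('pics/'+name+'.npy',c,allow_pickle=True); return c
def load(name): return np.load('pics/'+name+'.npy',allow_pickle=True).item()
def foc(c): return c['image'].shape[0]/2/np.tan(np.radians(c['fov_y'])/2)
def ray(c,u,v,z):
    f=foc(c);R=np.array(c['R']);t=np.array(c['t'])
    d=R.T@np.array([(u-c['cx'])/f,(v-c['cy'])/f,1]);o=-R.T@t
    return o+d*(z-o[2])/d[2]
def proj(c,X):
    p=np.array(c['R'])@np.array(X)+np.array(c['t']);f=foc(c)
    return p[:2]/p[2]*f+[c['cx'],c['cy']]
E
python3 - <<'E'
from h import *
o=arm.get_obs();print(o)
for n in['scene','top','wrist']:
    c=snap(n,n+'0');print(n,{k:c[k] for k in c if k!='image'})
E
```

```text
pics
{'time': 0.0, 'q': array([ 1.21930715,  0.60013152, -0.00254403,  1.60010677,  0.00180181,
        0.94291103, -0.07981286]), 'qd': array([ 7.49114658e-05, -3.84408309e-04, -1.28396375e-04, -5.31423421e-05,
       -4.01770682e-04, -1.27851980e-03, -1.13293859e-03]), 'effort': array([ 1.29233547e-03, -7.65071726e+01,  1.49759497e+00, -2.52348179e+01,
       -5.24483377e-02,  1.69915828e-02,  1.63636264e-04]), 'position': array([ 196.57650515, -697.34056543,  217.76359446]), 'tcp_rot': array([ 7.97304463e-01, -6.03576830e-01, -6.60416097e-04, -4.09876248e-04]), 'wrist_force': array([-0.33661341,  0.1634275 ,  0.32556076]), 'torque': array([-0.02618065, -0.03624322,  0.0145083 ]), 'finger_gap': 1.003285489989495}
scene {'fov_y': 51.21213246146154, 'cx': 254.77021259858907, 'cy': 190.0420325112966, 'R': array([[-0.60332911,  0.79746685, -0.00637305],
       [ 0.42875244,  0.31761675, -0.84574875],
       [-0.6724324 , -0.5129973 , -0.53354329]]), 't': array([ 352.24719578, -149.47032292, 1522.06215152])}
top {'fov_y': 49.48597250591726, 'cx': 258.8053094911479, 'cy': 190.76732896580984, 'R': array([[-0.02286924, -0.99967164, -0.0115591 ],
       [-0.99887706,  0.02332787, -0.04123631],
       [ 0.04149242,  0.01060308, -0.99908256]]), 't': array([3.52110582e-01, 5.76034135e+02, 1.13656447e+03])}
wrist {'fov_y': 65.70646984690485, 'cx': 253.5062783895215, 'cy': 193.33624887156532, 'mount': array([[ 9.99999379e-01,  1.09655582e-03, -1.98253191e-04,
         3.20764079e-01],
       [-9.92001923e-04,  9.57061629e-01,  2.89882829e-01,
        -8.11619801e+01],
       [ 5.07613226e-04, -2.89882453e-01,  9.57062122e-01,
        -1.65707015e+02],
       [ 0.00000000e+00,  0.00000000e+00,  0.00000000e+00,
         1.00000000e+00]])}
```

View pics/scene0.png

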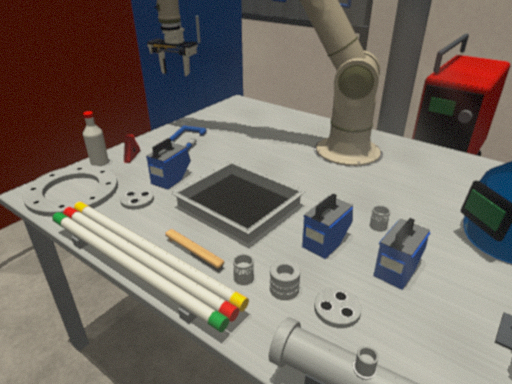

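View pics/top0.png

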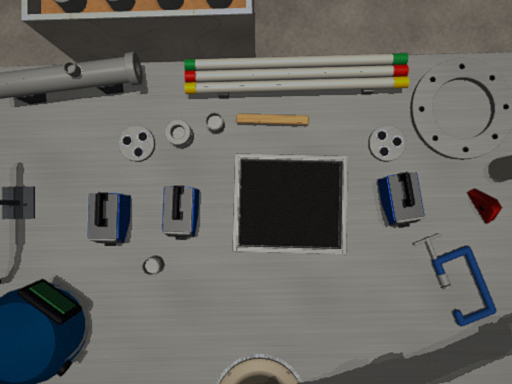

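```bash
python3 - <<'E'
from h import *
c=load('top0');im=c['image'][:,:,::-1]
a=cv2.resize(im[180:255,75:235],None,fx=5,fy=5,interpolation=cv2.INTER_CUBIC)
b=cv2.resize(im[160:235,340:440],None,fx=5,fy=5,interpolation=cv2.INTER_CUBIC)
cv2.imwrite('pics/za.png',a);cv2.imwrite('pics/zb.png',b)
# tray outer corners
hsv=cv2.cvtColor(im,cv2.COLOR_BGR2HSV)
for lab,uv in dict(tl=(235,155),tr=(348,156),br=(347,254),bl=(233,251)).items(): print(lab,ray(c,*uv,53).round())
# handles dark mask
g=cv2.cvtColor(im,cv2.COLOR_BGR2GRAY)
for n,(x0,y0,x1,y1) in dict(L=(90,188,125,244),M=(163,182,198,238),R=(380,168,425,228)).items():
    m=(g[y0:y1,x0:x1]<35).astype(np.uint8)
    k,l,s,ce=cv2.connectedComponentsWithStats(m)
    for i in range(1,k):
        if s[i,4]>60: print(n,s[i],ce[i]+[x0,y0],ray(c,*(ce[i]+[x0,y0]),144).round(1))
    bl=(hsv[...,0]>100)&(hsv[...,0]<125)&(hsv[...,1]>120)
    ys,xs=np.where(bl[y0:y1,x0:x1]);print('blue',xs.min()+x0,xs.max()+x0,ys.min()+y0,ys.max()+y0)
E
```

```text
tl [671.  48.  53.]
tr [ 661. -253.   53.]
br [ 402. -242.   53.]
bl [416.  58.  53.]
L [  5   5  13  34 308] [100.15909091 209.3961039 ] [533.9 374.6 144. ]
L [ 14   7  21  49 297] [120.64309764 221.55218855] [503.1 324.6 144. ]
blue 100 124 193 241
M [ 10   4  11  33 226] [176.66814159 201.75663717] [548.2 186.8 144. ]
M [  6   7  29  49 195] [192.27692308 216.12307692] [512.3 149.2 144. ]
blue 163 197 188 235
R [ 18   5  17  35 301] [406.73089701 189.5448505 ] [ 565.  -373.7  144. ]
R [  0  10  17  48 367] [386.06811989 200.74114441] [ 539.  -322.8  144. ]
blue 380 408 173 224
```

View pics/za.png

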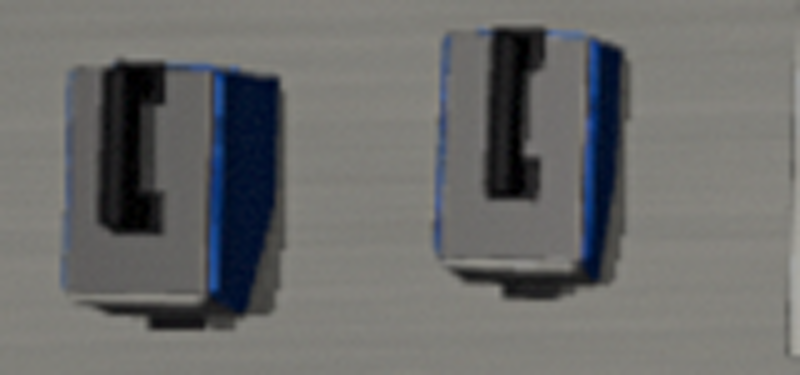

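View pics/zb.png

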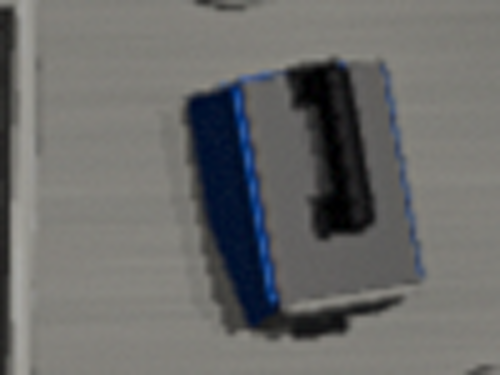

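```bash
python3 - <<'E'
from h import *
c=load('top0')
B=dict(L=((75,180),[(72,68),(216,72),(209,299),(64,292)],[(118,66),(110,228)]),M=((75,180),[(446,35),(592,38),(583,265),(437,257)],[(505,30),(497,195)]),R=((340,160),[(240,84),(383,65),(424,278),(276,306)],[(335,65),(365,230)]))
for n,(o,cs,h) in B.items():
    P=np.array([ray(c,o[0]+(x)/5-.4,o[1]+y/5-.4,107) for x,y in cs])[:,:2]
    bl,br,fr,fl=P
    print(n,P.round(0).tolist(),'w',np.linalg.norm(bl-br).round(),np.linalg.norm(fl-fr).round(),'len',np.linalg.norm(bl-fl).round(),np.linalg.norm(br-fr).round())
    d=(bl+br-fl-fr)/2;yaw=np.arctan2(d[1],d[0]);b=(bl+br)/2
    u=np.array([np.cos(yaw),np.sin(yaw)])
    yawb=np.arctan2(*( (bl-br)[::-1]))-np.pi/2
    org=b-44*u
    print('  yaw',yaw.round(3),yawb.round(3),'origin',org.round(1),'handle',(org+4*u).round(1))
    H=np.array([ray(c,o[0]+x/5-.4,o[1]+y/5-.4,144) for x,y in h])[:,:2]
    print('  bar ends',H.round(1).tolist(),'mid',H.mean(0).round(1),'len',np.linalg.norm(H[0]-H[1]).round())
E
python3 - <<'E'
import sys;sys.path.insert(0,'.')
from h import *
c=load('scene0');im=c['image'][:,:,::-1]
a=cv2.resize(im[185:290,290:440],None,fx=5,fy=5,interpolation=cv2.INTER_CUBIC);cv2.imwrite('pics/zs.png',a)
a=cv2.resize(im[125:195,135:215],None,fx=6,fy=6,interpolation=cv2.INTER_CUBIC);cv2.imwrite('pics/zs2.png',a)
E
```

```text
L [[576.0, 417.0], [572.0, 344.0], [457.0, 348.0], [463.0, 422.0]] w 73.0 74.0 len 113.0 115.0
  yaw -0.041 -0.051 origin [530.  382.4] handle [534.  382.2]
  bar ends [[574.6, 379.1], [495.5, 383.6]] mid [535.1 381.3] len 79.0
M [[588.0, 227.0], [585.0, 153.0], [470.0, 159.0], [476.0, 233.0]] w 74.0 74.0 len 112.0 115.0
  yaw -0.055 -0.044 origin [542.6 192. ] handle [546.6 191.8]
  bar ends [[587.8, 188.8], [507.3, 193.9]] mid [547.6 191.4] len 81.0
R [[601.0, -340.0], [609.0, -412.0], [501.0, -428.0], [489.0, -354.0]] w 73.0 76.0 len 113.0 109.0
  yaw 0.138 0.109 origin [ 561.  -381.8] handle [ 564.9 -381.2]
  bar ends [[606.2, -375.0], [525.7, -386.5]] mid [ 566.  -380.7] len 81.0
```

View pics/zs.png

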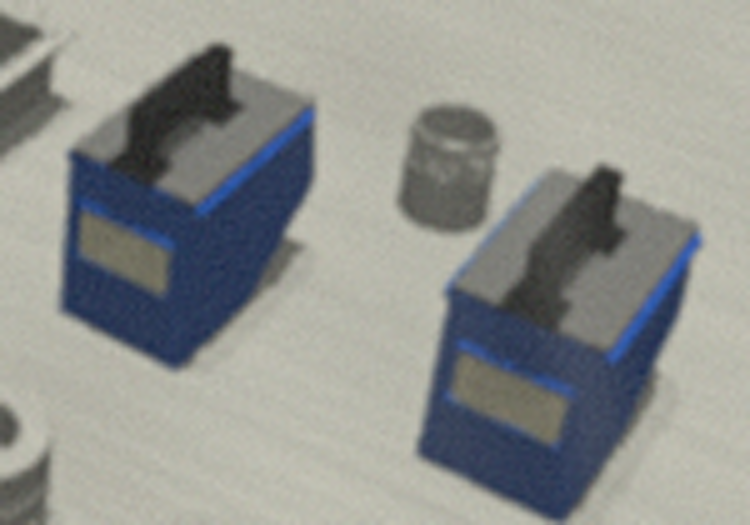

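View pics/zs2.png

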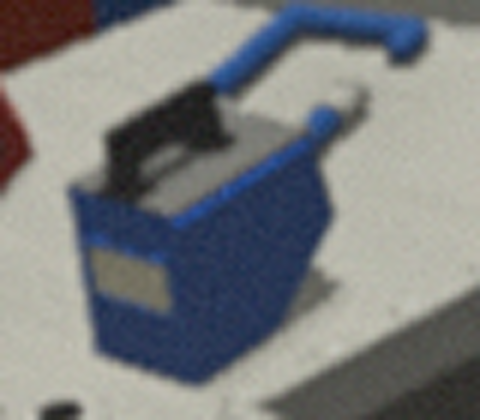

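```bash
python3 -m crank '[{"tx":0.15,"ty":0.12,"tz":0.02,"turn":-0.1},{"tx":0.15,"ty":0.12,"tz":0.02,"turn":-0.145},{"tx":0.15,"ty":0.12,"tz":0.02,"turn":-0.145},{"tx":0.15,"ty":0.12,"tz":0.02,"turn":-0.145},{"tx":0.15,"ty":0.12,"tz":0.02,"turn":-0.145}]'
python3 -m crank '[{"tx":0.15,"ty":0.13},{"tx":0.15,"ty":0.13},{"tx":0.15,"ty":0.13},{"tx":0.15,"ty":0.13},{"tx":0.15,"ty":0.13}]'; python3 -c "
from h import *
o=arm.get_obs();print(o['time'],o['position'],o['tcp_rot'])"
```

```text
0.15 [ 196.58164169 -697.45018024  217.94590275] [ 7.97304282e-01 -6.03577257e-01 -5.30649826e-04 -3.08518556e-04]schema error: expected keys tx, ty, tz, turn, fingers
schema error: expected keys tx, ty, tz, turn, fingers
```

```bash
python3 -m crank '[{"tx":0.15,"ty":0.12,"tz":0.02,"turn":-0.1,"fingers":0},{"tx":0.15,"ty":0.12,"tz":0.02,"turn":-0.145,"fingers":0},{"tx":0.15,"ty":0.12,"tz":0.02,"turn":-0.145,"fingers":0},{"tx":0.15,"ty":0.12,"tz":0.02,"turn":-0.145,"fingers":0},{"tx":0.15,"ty":0.12,"tz":0.02,"turn":-0.145,"fingers":0}]'
python3 -m crank '[{"tx":0.15,"ty":0.13,"tz":0,"turn":0,"fingers":0},{"tx":0.15,"ty":0.13,"tz":0,"turn":0,"fingers":0},{"tx":0.15,"ty":0.13,"tz":0,"turn":0,"fingers":0},{"tx":0.15,"ty":0.13,"tz":0,"turn":0,"fingers":0},{"tx":0.15,"ty":0.13,"tz":0,"turn":0,"fingers":0}]'; python3 -c "
from h import *
o=arm.get_obs();print(o['time'],o['position'],o['tcp_rot'])"
```

```text
time: 0.57
position: [350.7, -574.1, 238.1]
tcp_rot: [0.753, -0.658, -0.0, -0.001]
wrist_force: [0.1, -0.2, 0.1]
finger_gap: 1.001
time: 0.98
position: [502.6, -441.7, 238.0]
tcp_rot: [0.753, -0.658, -0.0, -0.002]
wrist_force: [0.6, -0.7, -0.9]
finger_gap: 0.998
0.9833 [ 502.60826387 -441.71029198  237.98799959] [ 7.53063251e-01 -6.57945821e-01 -4.80441999e-04 -1.67504781e-03]
```

```bash
python3 -m crank '[{"tx":0.071,"ty":0.0617,"tz":-0.03,"turn":0,"fingers":0},{"tx":0.071,"ty":0.0617,"tz":-0.03,"turn":0,"fingers":0},{"tx":0.071,"ty":0.0617,"tz":-0.03,"turn":0,"fingers":0},{"tx":0.071,"ty":0.0617,"tz":-0.03,"turn":0,"fingers":0}]'
python3 -c "
from h import *
o=arm.get_obs();print(o['time'],o['position'],o['tcp_rot'])
snap('wrist','wR')"
```

```text
time: 1.32
position: [577.3, -374.1, 205.9]
tcp_rot: [0.756, -0.655, -0.002, -0.003]
wrist_force: [0.5, -0.1, -1.1]
finger_gap: 0.997
1.3167 [ 577.34194138 -374.09845872  205.86169473] [ 0.75559646 -0.65502795 -0.0019967  -0.00289613]
```

View pics/wR.png

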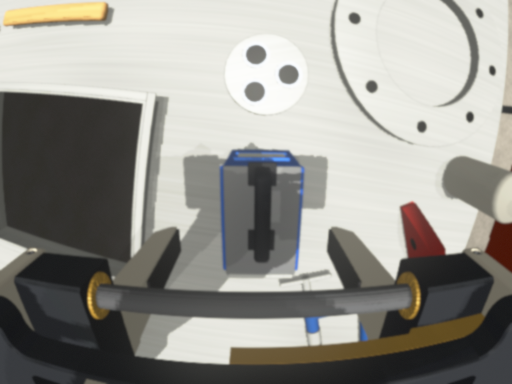

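```bash
cat >> h.py <<'E'
from scipy.spatial.transform import Rotation as Ro
def wray(c,pos,q,u,v,z):
    f=foc(c);d=np.array([u-c['cx'],v-c['cy']]);r=np.hypot(*d);th=r/f
    e=np.array([*(d/r*np.sin(th)),np.cos(th)]);M=np.array(c['mount']);W=Ro.from_quat(q)
    o=W.apply(M[:3,3])+pos;g=W.apply(M[:3,:3]@e)
    return o+g*(z-o[2])/g[2]
E
python3 - <<'E'
from h import *
c=load('wR');p=np.array([577.34,-374.1,205.86]);q=[0.75559646,-0.65502795,-0.0019967,-0.00289613]
im=c['image'][:,:,::-1];cv2.imwrite('pics/wRz.png',cv2.resize(im[140:290,200:330],None,fx=4,fy=4,interpolation=cv2.INTER_CUBIC))
g=cv2.cvtColor(im,cv2.COLOR_BGR2GRAY)
for v in range(170,262,10):
    r=g[v,235:290];xs=np.where(r<45)[0]+235
    if len(xs): print(v,xs.min(),xs.max(),wray(c,p,q,(xs.min()+xs.max())/2,v,144).round(1))
E
```

```text
200 256 268 [ 585.  -379.7  144. ]
210 256 268 [ 576.5 -381.   144. ]
220 256 268 [ 567.8 -382.4  144. ]
230 255 269 [ 558.9 -383.8  144. ]
240 250 269 [ 549.4 -383.1  144. ]
250 256 257 [ 539.6 -382.   144. ]
```

View pics/wRz.png

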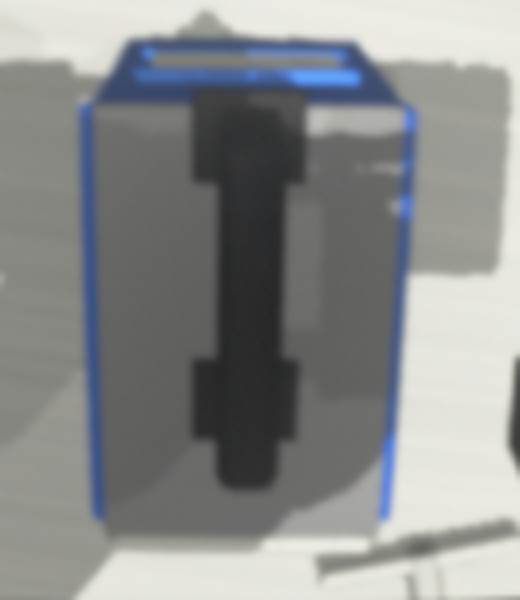

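```bash
python3 - <<'E'
from h import *
c=load('wR');p=np.array([577.34,-374.1,205.86]);q=[0.75559646,-0.65502795,-0.0019967,-0.00289613]
a=wray(c,p,q,264.3,166,144);b=wray(c,p,q,261.5,262,144);print(a,b,(a+b)/2,np.arctan2(a[1]-b[1],a[0]-b[0]))
print('tool x ang',2*np.arctan2(q[1],q[0]))
print('cover')
P=[wray(c,p,q,200+x/4,140+y/4,107) for x,y in[(88,105),(412,108),(380,520),(104,520)]];print(np.round(P))
print(arm.get_obs()['position'])
E
```

```text
[ 612.82354273 -377.31905426  144.        ] [ 528.36076484 -388.07564788  144.        ] [ 570.59215378 -382.69735107  144.        ] 0.12667118339836228
tool x ang -1.4284499476122552
cover
[[ 600. -341.  107.]
 [ 610. -415.  107.]
 [ 502. -428.  107.]
 [ 492. -357.  107.]]
[ 575.05559509 -377.2422496   206.67907428]
```

```bash
python3 -m crank '[{"tx":0.0,"ty":-0.004,"tz":-0.05,"turn":-0.01,"fingers":0},{"tx":0.0,"ty":-0.004,"tz":-0.05,"turn":-0.01,"fingers":0},{"tx":0.0,"ty":-0.004,"tz":-0.05,"turn":-0.01,"fingers":0},{"tx":0.0,"ty":-0.004,"tz":-0.05,"turn":-0.01,"fingers":0}]'; python3 -c "
from h import *
o=arm.get_obs();print(o['position'],2*np.arctan2(o['tcp_rot'][1],o['tcp_rot'][0]))"
```

```text
time: 1.7
position: [573.8, -382.5, 156.9]
tcp_rot: [0.751, -0.661, -0.002, -0.001]
wrist_force: [0.1, 0.5, 0.9]
finger_gap: 1.002
[ 573.8368757  -382.50264389  156.90305614] -1.443405019451706
```

```bash
python3 -m crank '[{"tx":0.002,"ty":0.001,"tz":-0.03,"turn":0,"fingers":0},{"tx":0.002,"ty":0.001,"tz":-0.044,"turn":0,"fingers":0},{"tx":0.002,"ty":0.001,"tz":-0.044,"turn":0,"fingers":0.3},{"tx":0.002,"ty":0.001,"tz":-0.044,"turn":0,"fingers":1},{"tx":0.002,"ty":0.001,"tz":-0.044,"turn":0,"fingers":1}]'
python3 -m crank '[{"tx":0,"ty":0,"tz":0,"turn":0,"fingers":1},{"tx":0,"ty":0,"tz":0,"turn":0,"fingers":1},{"tx":0,"ty":0,"tz":0,"turn":0,"fingers":1},{"tx":0,"ty":0,"tz":0,"turn":0,"fingers":1},{"tx":0,"ty":0,"tz":0,"turn":0,"fingers":1}]'
```

```text
time: 2.12
position: [576.5, -382.5, 115.0]
tcp_rot: [0.75, -0.661, -0.001, -0.002]
wrist_force: [-0.4, 0.1, -0.3]
finger_gap: 0.832
time: 2.53
position: [576.5, -382.5, 115.3]
tcp_rot: [0.75, -0.661, -0.001, -0.002]
wrist_force: [-0.1, 0.3, 0.0]
finger_gap: 0.472
```

```bash
python3 -m crank '[{"tx":0,"ty":0,"tz":0,"turn":0,"fingers":1},{"tx":0,"ty":0,"tz":0,"turn":0,"fingers":1},{"tx":0,"ty":0,"tz":0,"turn":0,"fingers":1},{"tx":0,"ty":0,"tz":0,"turn":0,"fingers":1},{"tx":0,"ty":0,"tz":0,"turn":0,"fingers":1}]'
python3 -m crank '[{"tx":0,"ty":0,"tz":0,"turn":0,"fingers":1},{"tx":0,"ty":0,"tz":0,"turn":0,"fingers":1}]'
```

```text
time: 2.95
position: [576.5, -382.3, 115.1]
tcp_rot: [0.75, -0.661, -0.001, -0.002]
wrist_force: [-0.7, -1.3, -3.5]
finger_gap: 0.152
time: 3.12
position: [576.5, -382.2, 115.0]
tcp_rot: [0.751, -0.661, -0.001, -0.002]
wrist_force: [-0.8, 0.3, -0.5]
finger_gap: 0.15
```

Gripped. Heft it.

```bash
python3 -m crank '[{"tx":0,"ty":0,"tz":0.02,"turn":0,"fingers":1},{"tx":0,"ty":0,"tz":0.05,"turn":0,"fingers":1},{"tx":0,"ty":0,"tz":0.05,"turn":0,"fingers":1},{"tx":0,"ty":0,"tz":0.05,"turn":0,"fingers":1},{"tx":0,"ty":0,"tz":0.05,"turn":0,"fingers":1}]'
python3 -m crank '[{"tx":0,"ty":0,"tz":0,"turn":0,"fingers":1},{"tx":0,"ty":0,"tz":0,"turn":0,"fingers":1},{"tx":0,"ty":0,"tz":0,"turn":0,"fingers":1}]'
python3 - <<'E'
from h import *
for i in range(3):
    snap('scene','sR%d'%i);o=arm.get_obs();print(o['wrist_force'],o['torque'],o['position'])
E
```

```text
time: 3.53
position: [575.9, -381.9, 164.2]
tcp_rot: [0.751, -0.661, -0.002, -0.002]
wrist_force: [-0.7, -0.6, -4.0]
finger_gap: 0.148
time: 3.78
position: [575.4, -381.5, 162.9]
tcp_rot: [0.751, -0.661, -0.003, -0.001]
wrist_force: [0.6, -0.1, -3.7]
finger_gap: 0.151
[ 0.13118224 -0.87799642 -3.62930282] [ 0.00463553 -0.10201625 -0.03375265] [ 575.59409191 -381.65117821  163.20129379]
[-0.28986612  0.53705569 -4.07738668] [ 0.02053509 -0.07735366 -0.00903819] [ 575.73443214 -381.72350066  163.42767383]
[-0.72514314  0.46886919 -3.56031864] [ 0.02244161 -0.10032445 -0.05161951] [ 575.81811843 -381.76051945  163.62669956]
```

View pics/sR2.png

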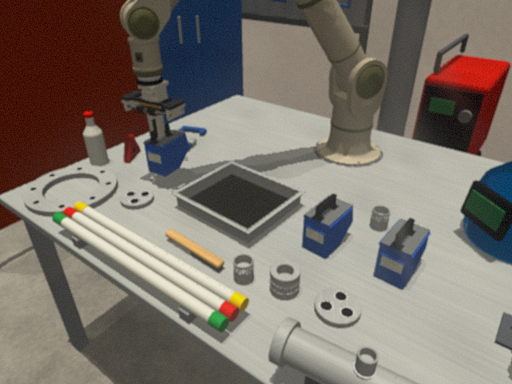

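```bash
python3 -m crank '[{"tx":0.0007,"ty":-0.0005,"tz":-0.03,"turn":0,"fingers":1},{"tx":0.0007,"ty":-0.0005,"tz":-0.042,"turn":0,"fingers":1},{"tx":0.0007,"ty":-0.0005,"tz":-0.047,"turn":0,"fingers":1},{"tx":0.0007,"ty":-0.0005,"tz":-0.0485,"turn":0,"fingers":1},{"tx":0.0007,"ty":-0.0005,"tz":-0.0485,"turn":0,"fingers":1}]'
python3 -m crank '[{"tx":0,"ty":0,"tz":0,"turn":0,"fingers":1},{"tx":0,"ty":0,"tz":0,"turn":0,"fingers":1}]'
```

```text
time: 4.35
position: [576.5, -381.9, 115.2]
tcp_rot: [0.751, -0.661, -0.002, -0.002]
wrist_force: [0.4, -0.1, -3.9]
finger_gap: 0.15
time: 4.52
position: [576.6, -382.0, 115.4]
tcp_rot: [0.751, -0.661, -0.002, -0.002]
wrist_force: [0.2, -0.1, -3.6]
finger_gap: 0.147
```

```bash
for i in 1 2; do python3 -m crank '[{"tx":0,"ty":0,"tz":-0.001,"turn":0,"fingers":1},{"tx":0,"ty":0,"tz":-0.001,"turn":0,"fingers":1},{"tx":0,"ty":0,"tz":-0.001,"turn":0,"fingers":1}]'|grep -v tcp; done
```

```text
time: 4.77
position: [576.9, -382.0, 114.9]
wrist_force: [-0.7, 1.6, 2.1]
finger_gap: 0.15
time: 5.02
position: [577.0, -382.0, 114.8]
wrist_force: [-1.4, 1.6, 7.5]
finger_gap: 0.147
```

```bash
python3 -m crank '[{"tx":0,"ty":0,"tz":0.0005,"turn":0,"fingers":0},{"tx":0,"ty":0,"tz":0.0005,"turn":0,"fingers":0},{"tx":0,"ty":0,"tz":0.0005,"turn":0,"fingers":0},{"tx":0,"ty":0,"tz":0.03,"turn":0,"fingers":0},{"tx":0,"ty":0,"tz":0.06,"turn":0,"fingers":0}]'
python3 -m crank '[{"tx":0,"ty":0.03,"tz":0.04,"turn":0,"fingers":0},{"tx":0,"ty":0.06,"tz":0.05,"turn":-0.05,"fingers":0},{"tx":0,"ty":0.1,"tz":0.05,"turn":-0.1,"fingers":0},{"tx":0,"ty":0.14,"tz":0.05,"turn":-0.17,"fingers":0},{"tx":0,"ty":0.18,"tz":0.05,"turn":-0.17,"fingers":0}]'
python3 -m crank '[{"tx":-0.03,"ty":0.2,"tz":0,"turn":0,"fingers":0},{"tx":-0.03,"ty":0.2,"tz":0,"turn":0,"fingers":0},{"tx":-0.03,"ty":0.2,"tz":0,"turn":0,"fingers":0},{"tx":-0.03,"ty":0.2,"tz":0,"turn":0,"fingers":0},{"tx":-0.03,"ty":0.2,"tz":0,"turn":0,"fingers":0}]'
python3 -c "
from h import *
snap('top','top1');o=arm.get_obs();print(o['time'],o['position'],2*np.arctan2(o['tcp_rot'][1],o['tcp_rot'][0]))"
```

```text
time: 5.43
position: [575.9, -381.5, 173.5]
tcp_rot: [0.751, -0.661, -0.004, -0.001]
wrist_force: [1.0, 0.2, -0.3]
finger_gap: 0.459
time: 5.85
position: [575.7, -200.1, 224.0]
tcp_rot: [-0.69, 0.724, 0.003, 0.002]
wrist_force: [1.2, -0.3, -0.1]
finger_gap: 0.819
time: 6.27
position: [545.1, 2.4, 224.1]
tcp_rot: [-0.69, 0.724, 0.003, 0.002]
wrist_force: [1.2, -0.3, -0.2]
finger_gap: 0.999
6.3167 [544.24068278  10.31994599 223.96436311] 4.673297686687495
```

View pics/top1.png

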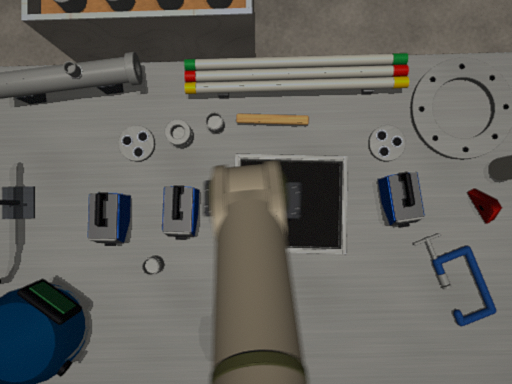

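```bash
python3 -m crank '[{"tx":0.011,"ty":0.04,"tz":-0.02,"turn":-0.01,"fingers":0},{"tx":0.011,"ty":0.08,"tz":-0.02,"turn":-0.01,"fingers":0},{"tx":0.011,"ty":0.12,"tz":-0.02,"turn":-0.01,"fingers":0},{"tx":0.011,"ty":0.16,"tz":-0.02,"turn":-0.01,"fingers":0},{"tx":0.011,"ty":0.18,"tz":-0.02,"turn":-0.01,"fingers":0}]'
python3 -m crank '[{"tx":0,"ty":0,"tz":0,"turn":0,"fingers":0},{"tx":0,"ty":0,"tz":0,"turn":0,"fingers":0}]'
python3 - <<'E'
from h import *
o=arm.get_obs();c=snap('wrist','wM');p=o['position'];q=o['tcp_rot'];np.savez('pics/wMp.npz',p=p,q=q);print(p,2*np.arctan2(q[1],q[0])-2*np.pi)
im=c['image'][:,:,::-1];cv2.imwrite('pics/wMz.png',cv2.resize(im[140:290,200:330],None,fx=4,fy=4,interpolation=cv2.INTER_CUBIC))
E
```

```text
time: 6.73
position: [554.9, 194.7, 203.7]
tcp_rot: [-0.691, 0.723, 0.005, 0.004]
wrist_force: [-0.0, 0.1, -0.8]
finger_gap: 0.998
time: 6.9
position: [554.7, 196.8, 203.4]
tcp_rot: [-0.692, 0.722, 0.005, 0.004]
wrist_force: [-0.1, -1.2, 0.2]
finger_gap: 0.999
[554.6869394  196.83546327 203.3544914 ] -1.6127590367333244
```

View pics/wMz.png

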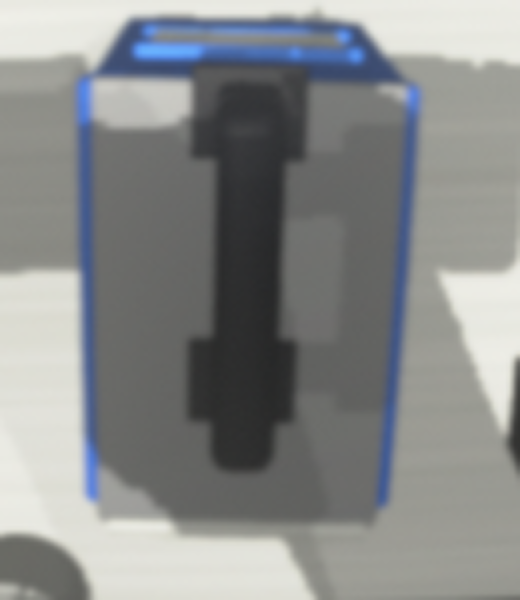

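```bash
cat >> h.py <<'E'
def bar(name,zb,zf):
    c=load(name);d=np.load('pics/'+name+'p.npz');p,q=d['p'],d['q']
    a,b=[wray(c,p,q,200+x/4-.4,140+y/4-.4,144) for x,y in(zb,zf)]
    print(a.round(1),b.round(1),'mid',((a+b)/2).round(1),'yaw',np.arctan2(a[1]-b[1],a[0]-b[0]))
E
python3 -c "
from h import *
bar('wM',(252,82),(242,470))
o=arm.get_obs();print(o['position'],2*np.arctan2(*o['tcp_rot'][1::-1])-6.2832)"
```

```text
[594.  188.8 144. ] [510.  193.6 144. ] mid [552.  191.2 144. ] yaw -0.05655498520878835
[554.91772953 194.50682298 203.43397176] -1.615733032876446
```

```bash
python3 -m crank '[{"tx":0.002,"ty":-0.0035,"tz":-0.04,"turn":-0.01,"fingers":0},{"tx":0.002,"ty":-0.0035,"tz":-0.055,"turn":-0.01,"fingers":0},{"tx":0.002,"ty":-0.0035,"tz":-0.055,"turn":-0.01,"fingers":0},{"tx":0.002,"ty":-0.0035,"tz":-0.055,"turn":-0.01,"fingers":0.3}]'; python3 -c "
from h import *
o=arm.get_obs();print(o['position'],2*np.arctan2(o['tcp_rot'][1],o['tcp_rot'][0])-6.2832)"
```

```text
time: 7.28
position: [556.9, 188.7, 148.2]
tcp_rot: [-0.686, 0.727, 0.005, 0.002]
wrist_force: [0.3, 0.5, -0.2]
finger_gap: 0.966
[556.93957307 188.7051626  148.17423294] -1.6283661555007445
```

```bash
python3 -m crank '[{"tx":0,"ty":0.002,"tz":-0.02,"turn":0,"fingers":0.5},{"tx":0,"ty":0.002,"tz":-0.034,"turn":0,"fingers":0.6},{"tx":0,"ty":0.002,"tz":-0.034,"turn":0,"fingers":0.6},{"tx":0,"ty":0.002,"tz":-0.034,"turn":0,"fingers":0.7},{"tx":0,"ty":0.002,"tz":-0.034,"turn":0,"fingers":0.7}]'
python3 -c "
from h import *
snap('wrist','wM2')"
```

```text
time: 7.7
position: [557.9, 190.5, 115.7]
tcp_rot: [-0.686, 0.727, 0.005, 0.003]
wrist_force: [0.0, -0.8, 0.3]
finger_gap: 0.621
```

View pics/wM2.png

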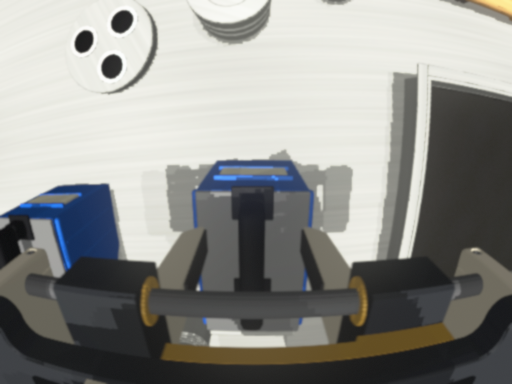

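```bash
for i in 1 2; do python3 -m crank '[{"tx":0,"ty":0,"tz":0,"turn":0,"fingers":1},{"tx":0,"ty":0,"tz":0,"turn":0,"fingers":1},{"tx":0,"ty":0,"tz":0,"turn":0,"fingers":1},{"tx":0,"ty":0,"tz":0,"turn":0,"fingers":1},{"tx":0,"ty":0,"tz":0,"turn":0,"fingers":1}]'; done
python3 -m crank '[{"tx":0,"ty":0,"tz":0.02,"turn":0,"fingers":1},{"tx":0,"ty":0,"tz":0.05,"turn":0,"fingers":1},{"tx":0,"ty":0,"tz":0.05,"turn":0,"fingers":1},{"tx":0,"ty":0,"tz":0.05,"turn":0,"fingers":1},{"tx":0,"ty":0,"tz":0.05,"turn":0,"fingers":1}]'
python3 -m crank '[{"tx":0,"ty":0,"tz":0,"turn":0,"fingers":1},{"tx":0,"ty":0,"tz":0,"turn":0,"fingers":1},{"tx":0,"ty":0,"tz":0,"turn":0,"fingers":1}]'
python3 - <<'E'
from h import *
for i in range(3):
    snap('scene','sM%d'%i);o=arm.get_obs();print(o['wrist_force'],o['torque'],o['position'])
E
```

```text
time: 8.17
position: [557.9, 190.7, 115.9]
tcp_rot: [-0.686, 0.727, 0.005, 0.003]
wrist_force: [0.1, 0.7, -0.2]
finger_gap: 0.22
time: 8.58
position: [557.8, 190.7, 115.9]
tcp_rot: [-0.686, 0.727, 0.005, 0.003]
wrist_force: [0.0, 0.1, 0.9]
finger_gap: 0.149
time: 9.0
position: [557.1, 190.4, 164.8]
tcp_rot: [-0.686, 0.727, 0.005, 0.003]
wrist_force: [-0.3, -0.5, -5.7]
finger_gap: 0.148
time: 9.25
position: [556.5, 190.2, 163.6]
tcp_rot: [-0.686, 0.727, 0.005, 0.002]
wrist_force: [-0.3, 0.1, -4.5]
finger_gap: 0.15
[ 0.27537876 -0.89121963 -5.46060427] [ 0.02502533 -0.13636623 -0.02583697] [556.64788851 190.2881311  163.87002968]
[-0.12509224  0.55863445 -4.91848335] [-0.01586021 -0.16871091  0.03202415] [556.81931013 190.32213909 164.13990236]
[-0.194797    0.57333267 -5.64740271] [ 0.0227459  -0.10551932 -0.01488079] [556.93962731 190.39280522 164.32345329]
```

View pics/sM2.png

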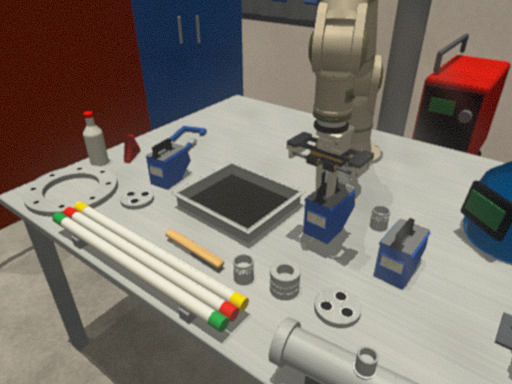

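```bash
python3 -c "
from h import *
c=load('top0')
print(ray(c,309,120,28),ray(c,369,143,16),ray(c,387,160,16));
for uv in((345,158),(300,157),(345,250)): print(ray(c,*uv,53))"
python3 -m crank '[{"tx":0,"ty":-0.02,"tz":0.03,"turn":0,"fingers":1},{"tx":0.03,"ty":-0.05,"tz":0.06,"turn":0,"fingers":1},{"tx":0.05,"ty":-0.085,"tz":0.06,"turn":0,"fingers":1},{"tx":0.07,"ty":-0.12,"tz":0.06,"turn":0,"fingers":1},{"tx":0.09,"ty":-0.155,"tz":0.06,"turn":0,"fingers":1}]'
python3 -m crank '[{"tx":0.01,"ty":-0.035,"tz":0,"turn":0,"fingers":1},{"tx":0.025,"ty":-0.07,"tz":0,"turn":0,"fingers":1},{"tx":0.04,"ty":-0.1,"tz":0,"turn":0,"fingers":1},{"tx":0.05,"ty":-0.13,"tz":0,"turn":0,"fingers":1},{"tx":0.06,"ty":-0.16,"tz":0,"turn":0,"fingers":1}]'
```

```text
[ 765.55513683 -154.72504116   28.        ] [ 700.13986027 -319.13187855   16.        ] [ 652.01630232 -366.80108205   16.        ]
[ 656.0432885  -244.63144811   53.        ]
[ 661.618026   -125.16287019   53.        ]
[ 412.64243466 -236.98983485   53.        ]
time: 9.82
position: [645.9, 37.9, 225.3]
tcp_rot: [-0.687, 0.727, 0.004, 0.003]
wrist_force: [0.0, 0.9, -4.7]
finger_gap: 0.148
time: 10.23
position: [706.1, -123.8, 224.8]
tcp_rot: [-0.687, 0.727, 0.005, 0.003]
wrist_force: [-0.6, 0.9, -5.7]
finger_gap: 0.15
```

```bash
python3 -m crank '[{"tx":0.003,"ty":-0.03,"tz":0,"turn":0,"fingers":1},{"tx":0.003,"ty":-0.058,"tz":0,"turn":0,"fingers":1},{"tx":0.003,"ty":-0.058,"tz":-0.03,"turn":0,"fingers":1},{"tx":0.003,"ty":-0.058,"tz":-0.05,"turn":0,"fingers":1},{"tx":0.003,"ty":-0.058,"tz":-0.05,"turn":0,"fingers":1}]'
python3 -m crank '[{"tx":0,"ty":0,"tz":0,"turn":0.015,"fingers":1},{"tx":0,"ty":0,"tz":0,"turn":0.015,"fingers":1}]'
python3 -c "
from h import *
c=snap('scene','sM5');im=c['image'][:,:,::-1];cv2.imwrite('pics/z1.png',cv2.resize(im[60:270,100:320],None,fx=3,fy=3))"
```

```text
time: 10.65
position: [706.1, -181.8, 169.7]
tcp_rot: [-0.686, 0.727, 0.008, 0.001]
wrist_force: [-0.7, 1.2, -7.1]
finger_gap: 0.148
time: 10.82
position: [706.0, -181.3, 169.6]
tcp_rot: [-0.692, 0.722, 0.009, 0.0]
wrist_force: [0.2, 0.4, -4.7]
finger_gap: 0.146
```

View pics/z1.png

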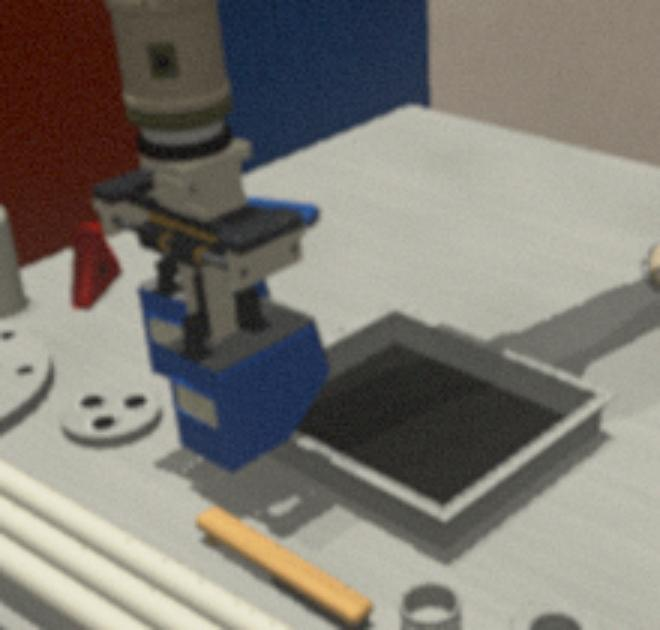

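```bash
python3 -m crank '[{"tx":-0.008,"ty":-0.003,"tz":-0.006,"turn":0,"fingers":1},{"tx":-0.018,"ty":-0.003,"tz":-0.006,"turn":0,"fingers":1},{"tx":-0.028,"ty":-0.003,"tz":-0.005,"turn":0,"fingers":1},{"tx":-0.038,"ty":-0.003,"tz":-0.005,"turn":0,"fingers":1},{"tx":-0.038,"ty":-0.003,"tz":-0.005,"turn":0,"fingers":1}]'
python3 -c "
from h import *
c=snap('scene','sM6');im=c['image'][:,:,::-1];cv2.imwrite('pics/z1.png',cv2.resize(im[60:270,100:320],None,fx=3,fy=3))"
```

```text
time: 11.28
position: [669.6, -182.9, 168.8]
tcp_rot: [-0.692, 0.722, 0.006, 0.004]
wrist_force: [2.4, 5.6, 4.7]
finger_gap: 0.15
```

View pics/z1.png

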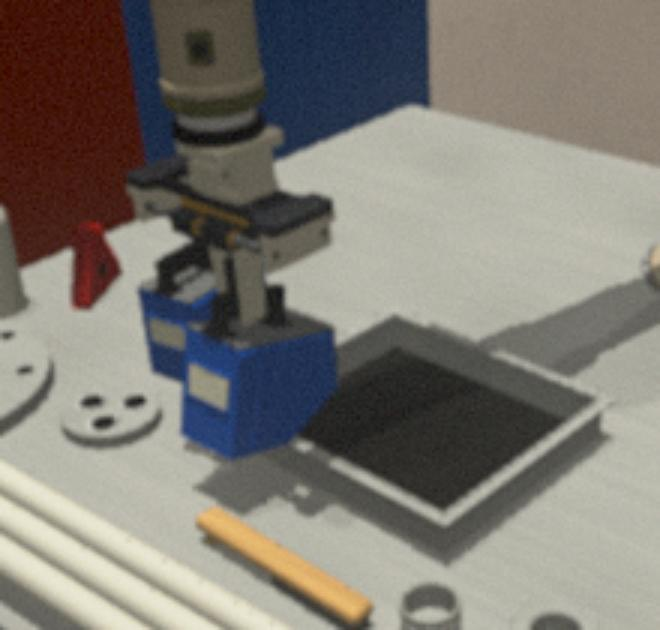

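```bash
python3 -m crank '[{"tx":-0.010,"ty":0,"tz":-0.005,"turn":0,"fingers":1},{"tx":-0.02,"ty":0,"tz":-0.006,"turn":0,"fingers":1},{"tx":-0.03,"ty":0,"tz":-0.007,"turn":0,"fingers":1},{"tx":-0.04,"ty":0,"tz":-0.008,"turn":0,"fingers":1},{"tx":-0.04,"ty":0,"tz":-0.008,"turn":0,"fingers":1}]'
python3 -c "
from h import *
c=snap('scene','sM7');im=c['image'][:,:,::-1];cv2.imwrite('pics/z1.png',cv2.resize(im[60:270,100:320],None,fx=3,fy=3))"
```

```text
time: 11.75
position: [630.2, -181.5, 163.7]
tcp_rot: [-0.693, 0.721, 0.005, 0.006]
wrist_force: [-0.4, 5.1, 5.6]
finger_gap: 0.149
```

View pics/z1.png

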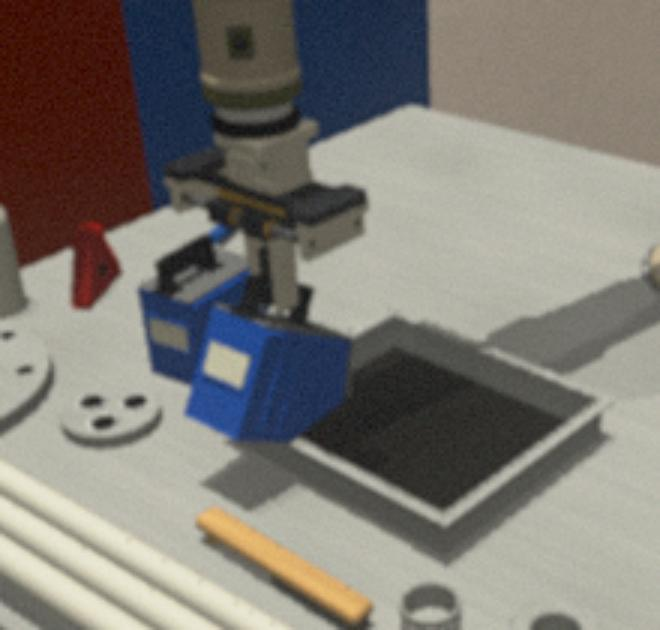

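```bash
python3 -m crank '[{"tx":-0.010,"ty":0,"tz":-0.004,"turn":0,"fingers":1},{"tx":-0.02,"ty":0,"tz":-0.008,"turn":0,"fingers":1},{"tx":-0.03,"ty":0,"tz":-0.012,"turn":0,"fingers":1},{"tx":-0.03,"ty":0,"tz":-0.012,"turn":0,"fingers":1}]'
python3 -c "
from h import *
c=snap('scene','sM8');im=c['image'][:,:,::-1];cv2.imwrite('pics/z1.png',cv2.resize(im[60:270,100:320],None,fx=3,fy=3))"
```

```text
time: 12.13
position: [600.3, -180.3, 153.8]
tcp_rot: [-0.693, 0.721, 0.004, 0.007]
wrist_force: [-2.1, 4.8, 5.7]
finger_gap: 0.147
```

View pics/z1.png

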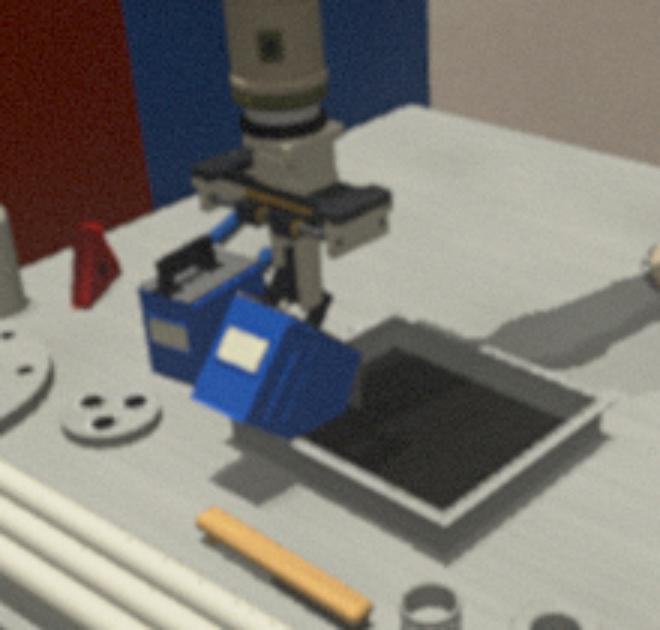

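```bash
python3 -m crank '[{"tx":-0.008,"ty":0,"tz":-0.004,"turn":0,"fingers":1},{"tx":-0.015,"ty":0,"tz":-0.007,"turn":0,"fingers":1},{"tx":-0.022,"ty":0,"tz":-0.011,"turn":0,"fingers":1},{"tx":-0.022,"ty":0,"tz":-0.011,"turn":0,"fingers":1}]'
python3 -c "
from h import *
c=snap('scene','sM9');im=c['image'][:,:,::-1];cv2.imwrite('pics/z1.png',cv2.resize(im[60:270,100:320],None,fx=3,fy=3))"
```

```text
time: 12.52
position: [576.9, -180.0, 143.1]
tcp_rot: [-0.693, 0.721, 0.005, 0.006]
wrist_force: [-1.8, -1.6, -3.7]
finger_gap: 0.149
```

View pics/z1.png

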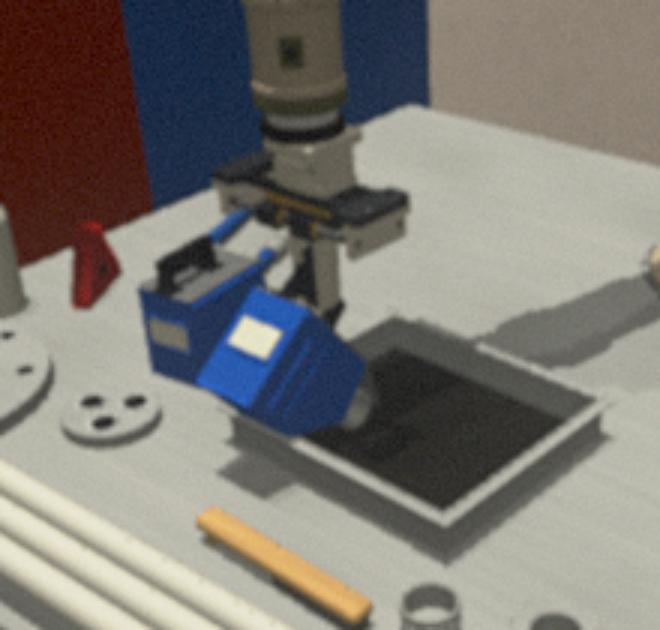

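```bash
python3 -m crank '[{"tx":-0.002,"ty":0,"tz":0,"turn":0,"fingers":1},{"tx":-0.002,"ty":0,"tz":0,"turn":0,"fingers":1},{"tx":-0.002,"ty":0,"tz":0,"turn":0,"fingers":1}]'
python3 -c "
from h import *
c=snap('scene','sM10');im=c['image'][:,:,::-1];cv2.imwrite('pics/z1.png',cv2.resize(im[60:270,100:320],None,fx=3,fy=3))"
```

```text
time: 12.82
position: [574.9, -181.0, 143.0]
tcp_rot: [-0.693, 0.721, 0.005, 0.006]
wrist_force: [-1.6, 1.0, 2.3]
finger_gap: 0.151
```

View pics/z1.png

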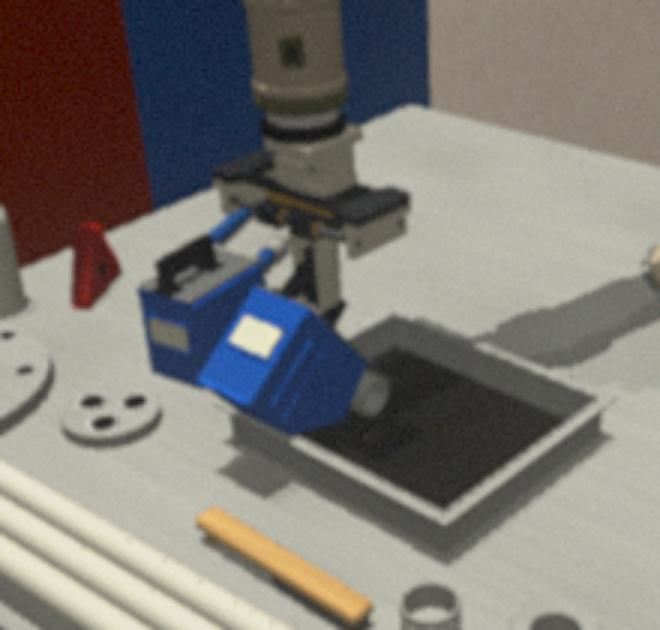

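```bash
python3 -m crank '[{"tx":0,"ty":0,"tz":0,"turn":0,"fingers":1},{"tx":0,"ty":0,"tz":0,"turn":0,"fingers":1},{"tx":0,"ty":0,"tz":0,"turn":0,"fingers":1},{"tx":0,"ty":0,"tz":0,"turn":0,"fingers":1}]'
python3 -c "
from h import *
c=snap('scene','sM11');im=c['image'][:,:,::-1];cv2.imwrite('pics/z1.png',cv2.resize(im[60:270,100:320],None,fx=3,fy=3))
c=snap('top','tM11');im=c['image'][:,:,::-1];cv2.imwrite('pics/z2.png',cv2.resize(im[130:270,220:430],None,fx=3,fy=3))"
```

```text
time: 13.2
position: [574.9, -181.0, 142.9]
tcp_rot: [-0.693, 0.721, 0.005, 0.006]
wrist_force: [-1.7, 0.6, 2.7]
finger_gap: 0.151
```

View pics/z1.png

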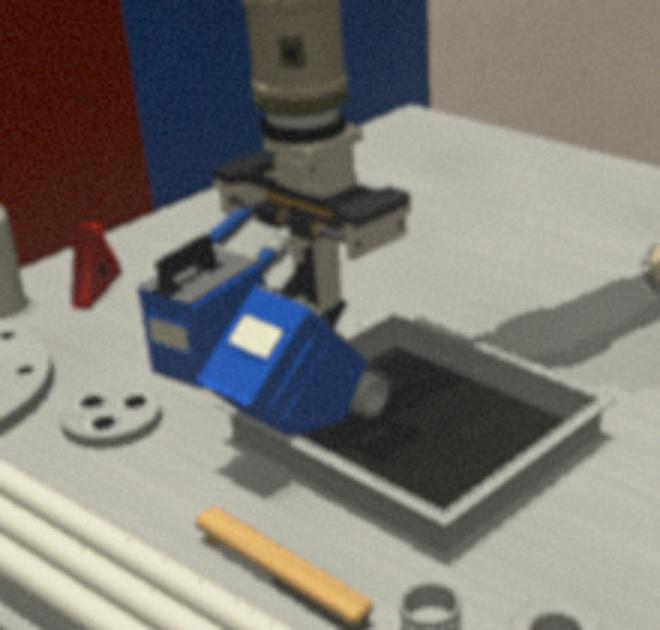

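View pics/z2.png

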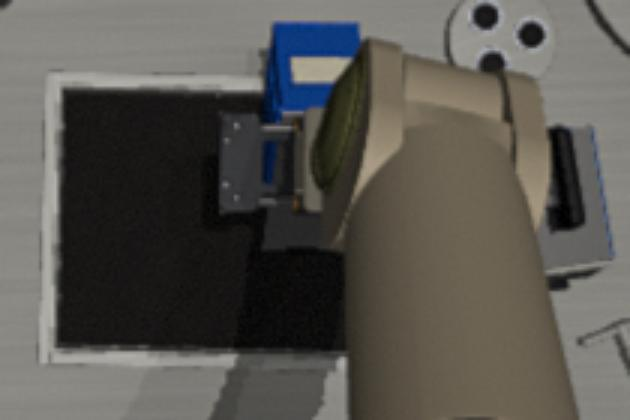

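```bash
python3 -c "
from h import *
c=load('sM11')
print(ray(c,100+373/3,60+393/3,34),foc(c))"
```

```text
[ 535.58873802 -152.65873613   34.        ] 400.626054933683
```

```bash
python3 -m crank '[{"tx":0.01,"ty":0,"tz":0.007,"turn":0,"fingers":1},{"tx":0.02,"ty":0,"tz":0.011,"turn":0,"fingers":1},{"tx":0.03,"ty":0,"tz":0.014,"turn":0,"fingers":1},{"tx":0.04,"ty":0,"tz":0.015,"turn":0,"fingers":1},{"tx":0.05,"ty":0,"tz":0.015,"turn":0,"fingers":1}]'
python3 -c "
from h import *
c=snap('scene','sM12');im=c['image'][:,:,::-1];cv2.imwrite('pics/z1.png',cv2.resize(im[60:270,100:320],None,fx=3,fy=3))"
```

```text
time: 13.72
position: [626.4, -181.4, 158.4]
tcp_rot: [-0.693, 0.721, 0.004, 0.006]
wrist_force: [-0.3, -0.7, 3.1]
finger_gap: 0.15
```

View pics/z1.png

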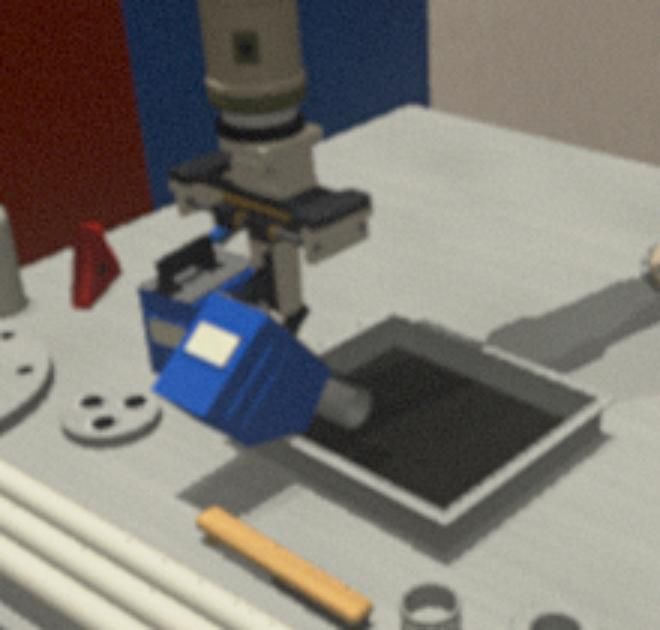

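```bash
python3 -m crank '[{"tx":0.004,"ty":0,"tz":-0.004,"turn":0,"fingers":1},{"tx":0.012,"ty":0,"tz":-0.005,"turn":0,"fingers":1},{"tx":0.020,"ty":0,"tz":-0.005,"turn":0,"fingers":1},{"tx":0.02,"ty":0,"tz":-0.005,"turn":0,"fingers":1}]'
python3 -c "
from h import *
c=snap('scene','sM13');im=c['image'][:,:,::-1];cv2.imwrite('pics/z1.png',cv2.resize(im[60:270,100:320],None,fx=3,fy=3))"
```

```text
time: 14.1
position: [651.2, -181.4, 154.7]
tcp_rot: [-0.693, 0.721, 0.002, 0.008]
wrist_force: [-2.0, -0.5, 13.2]
finger_gap: 0.148
```

View pics/z1.png

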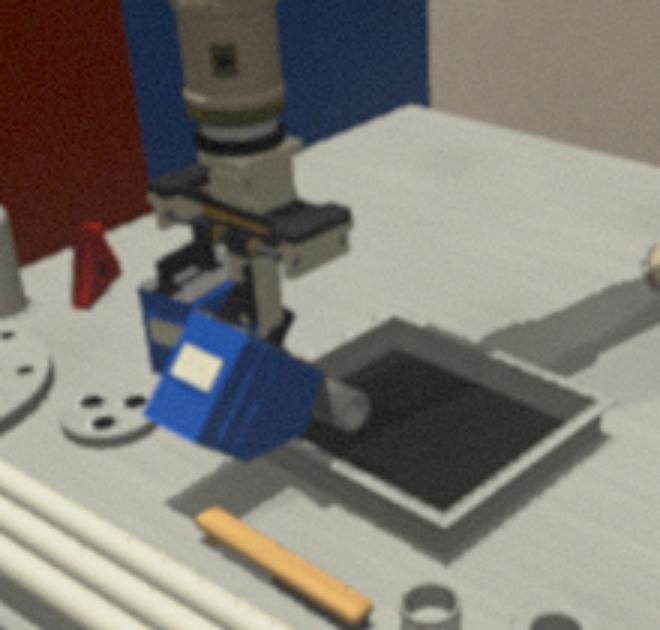

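```bash
python3 -m crank '[{"tx":0.008,"ty":0,"tz":-0.001,"turn":0,"fingers":1},{"tx":0.016,"ty":0,"tz":-0.002,"turn":0,"fingers":1},{"tx":0.022,"ty":0,"tz":-0.003,"turn":0,"fingers":1},{"tx":0.022,"ty":0,"tz":-0.003,"turn":0,"fingers":1}]'
python3 -c "
from h import *
c=snap('scene','sM14');im=c['image'][:,:,::-1];cv2.imwrite('pics/z1.png',cv2.resize(im[60:270,100:320],None,fx=3,fy=3))"
```

```text
time: 14.48
position: [675.1, -182.0, 152.5]
tcp_rot: [-0.693, 0.72, 0.0, 0.008]
wrist_force: [-1.0, -1.6, 9.4]
finger_gap: 0.149
```

View pics/z1.png

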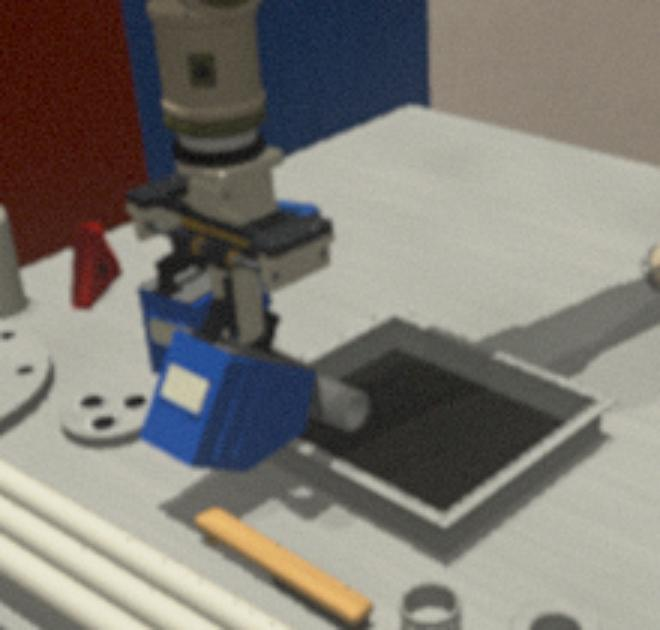

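```bash
python3 -m crank '[{"tx":0.010,"ty":-0.006,"tz":-0.002,"turn":0,"fingers":1},{"tx":0.020,"ty":-0.012,"tz":-0.005,"turn":0,"fingers":1},{"tx":0.030,"ty":-0.018,"tz":-0.008,"turn":0,"fingers":1},{"tx":0.038,"ty":-0.02,"tz":-0.013,"turn":0,"fingers":1},{"tx":0.038,"ty":-0.02,"tz":-0.013,"turn":0,"fingers":1}]'
python3 -c "
from h import *
c=snap('scene','sM15');im=c['image'][:,:,::-1];cv2.imwrite('pics/z1.png',cv2.resize(im[60:270,100:320],None,fx=3,fy=3))"
```

```text
time: 14.95
position: [717.9, -199.0, 140.6]
tcp_rot: [-0.694, 0.72, -0.001, 0.012]
wrist_force: [4.4, 6.8, 10.6]
finger_gap: 0.155
```

View pics/z1.png

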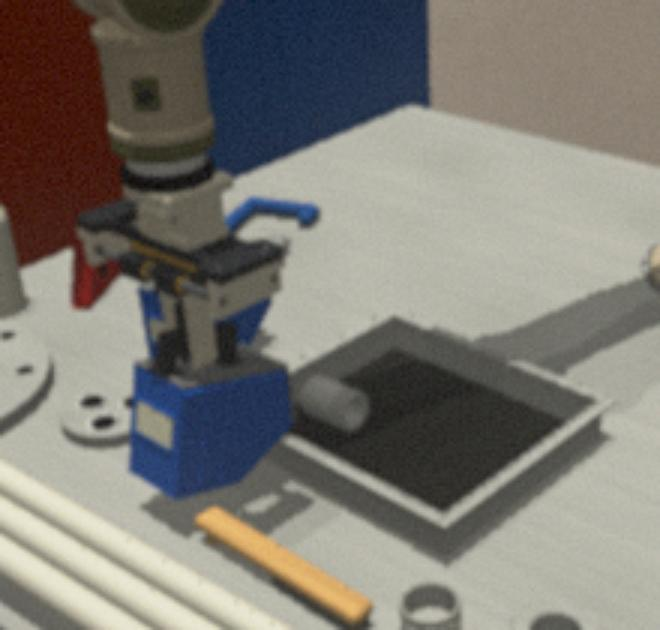

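```bash
python3 -m crank '[{"tx":0,"ty":0,"tz":0.03,"turn":0,"fingers":1},{"tx":0,"ty":0.0,"tz":0.065,"turn":0,"fingers":1},{"tx":-0.01,"ty":0.02,"tz":0.085,"turn":0,"fingers":1},{"tx":-0.03,"ty":0.05,"tz":0.085,"turn":0,"fingers":1},{"tx":-0.05,"ty":0.085,"tz":0.085,"turn":0,"fingers":1}]'
python3 -m crank '[{"tx":-0.015,"ty":0.035,"tz":0,"turn":0,"fingers":1},{"tx":-0.03,"ty":0.07,"tz":0,"turn":0,"fingers":1},{"tx":-0.05,"ty":0.105,"tz":0,"turn":0,"fingers":1},{"tx":-0.07,"ty":0.14,"tz":0,"turn":0,"fingers":1},{"tx":-0.09,"ty":0.17,"tz":0,"turn":0,"fingers":1}]'
python3 -m crank '[{"tx":-0.01,"ty":0.035,"tz":0,"turn":0,"fingers":1},{"tx":-0.02,"ty":0.07,"tz":0,"turn":0,"fingers":1},{"tx":-0.02,"ty":0.105,"tz":0,"turn":0,"fingers":1},{"tx":-0.02,"ty":0.13,"tz":0,"turn":0,"fingers":1},{"tx":-0.02,"ty":0.135,"tz":0,"turn":0,"fingers":1}]'
python3 -c "
from h import *
c=snap('scene','sM16');im=c['image'][:,:,::-1];cv2.imwrite('pics/z1.png',cv2.resize(im[60:300,180:440],None,fx=3,fy=3))
o=arm.get_obs();print(o['position'],2*np.arctan2(*o['tcp_rot'][1::-1])-6.2832)"
```

```text
time: 15.42
position: [667.6, -114.9, 226.5]
tcp_rot: [-0.693, 0.721, -0.002, 0.013]
wrist_force: [0.7, 1.6, -2.9]
finger_gap: 0.151
time: 15.83
position: [576.3, 57.8, 225.8]
tcp_rot: [-0.693, 0.721, -0.002, 0.013]
wrist_force: [0.0, 0.6, -3.3]
finger_gap: 0.15
time: 16.25
position: [555.5, 199.2, 225.2]
tcp_rot: [-0.696, 0.718, -0.001, 0.014]
wrist_force: [-0.2, -0.3, -2.2]
finger_gap: 0.151
[555.65032364 197.51637796 225.10390781] -1.6041529883410215
```

View pics/z1.png

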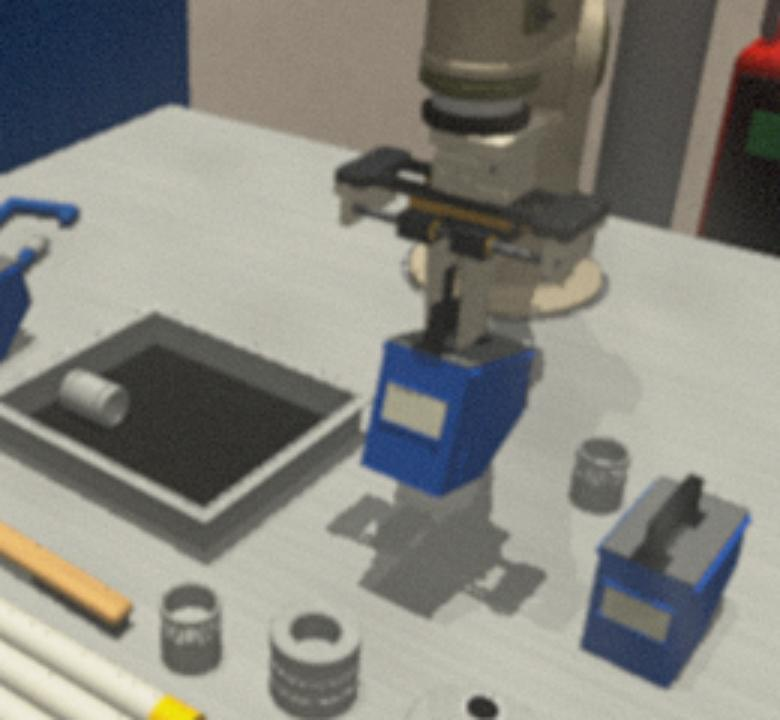

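```bash
python3 -m crank '[{"tx":-0.01,"ty":-0.003,"tz":-0.03,"turn":-0.02,"fingers":1},{"tx":-0.025,"ty":-0.003,"tz":-0.06,"turn":-0.02,"fingers":1},{"tx":-0.025,"ty":-0.003,"tz":-0.08,"turn":-0.02,"fingers":1},{"tx":-0.025,"ty":-0.003,"tz":-0.095,"turn":-0.02,"fingers":1},{"tx":-0.025,"ty":-0.003,"tz":-0.095,"turn":-0.02,"fingers":1}]'
python3 -c "
from h import *
c=snap('scene','sM17');im=c['image'][:,:,::-1];cv2.imwrite('pics/z1.png',cv2.resize(im[130:300,260:440],None,fx=4,fy=4))
o=arm.get_obs();print(o['position'],2*np.arctan2(*o['tcp_rot'][1::-1])-6.2832,Ro.from_quat(o['tcp_rot']).as_matrix()[:,2])"
```

```text
time: 16.72
position: [529.1, 192.6, 127.0]
tcp_rot: [-0.688, 0.726, -0.001, 0.011]
wrist_force: [-0.7, -0.4, -2.0]
finger_gap: 0.151
[529.97890099 192.9914385  128.63074988] -1.6253936920503893 [ 0.017963    0.01469277 -0.99973069]
```

View pics/z1.png

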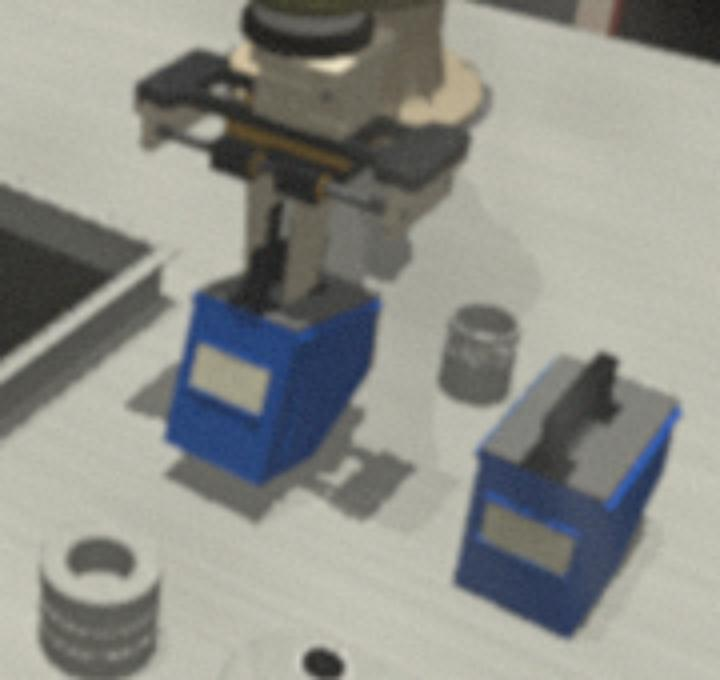

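```bash
python3 -m crank '[{"tx":0,"ty":-0.002,"tz":-0.008,"turn":0,"fingers":1},{"tx":0.005,"ty":-0.002,"tz":-0.011,"turn":0,"fingers":1},{"tx":0.012,"ty":-0.002,"tz":-0.012,"turn":0,"fingers":1},{"tx":0.018,"ty":-0.002,"tz":-0.013,"turn":0,"fingers":1},{"tx":0.018,"ty":-0.002,"tz":-0.013,"turn":0,"fingers":1}]'
python3 -c "
from h import *
c=snap('scene','sM18');im=c['image'][:,:,::-1];cv2.imwrite('pics/z1.png',cv2.resize(im[130:300,260:440],None,fx=4,fy=4))"
```

```text
time: 17.18
position: [550.2, 191.0, 116.0]
tcp_rot: [-0.687, 0.726, -0.001, 0.013]
wrist_force: [0.6, 0.4, -2.1]
finger_gap: 0.15
```

View pics/z1.png

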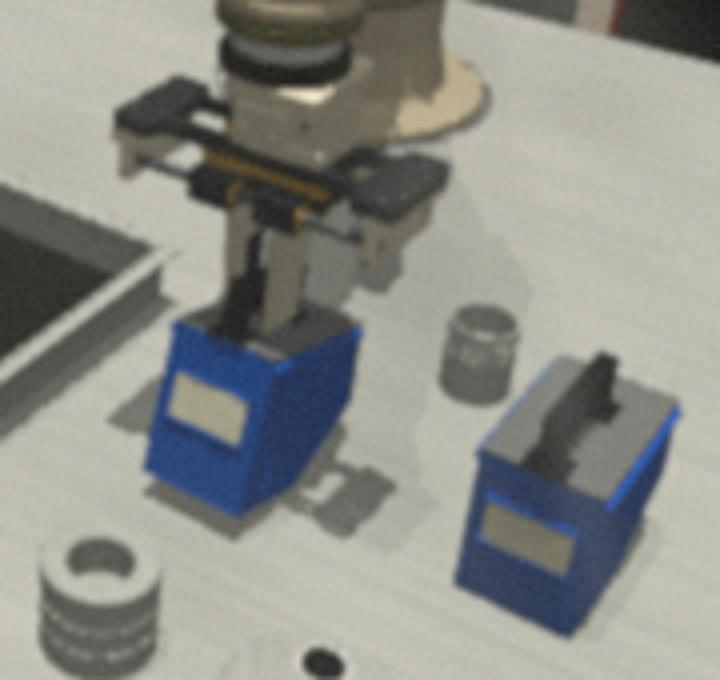

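```bash
python3 -m crank '[{"tx":-0.02,"ty":0,"tz":-0.002,"turn":0,"fingers":1},{"tx":-0.02,"ty":0,"tz":-0.005,"turn":0,"fingers":1},{"tx":-0.02,"ty":0,"tz":-0.008,"turn":0,"fingers":1},{"tx":-0.02,"ty":0,"tz":-0.008,"turn":0,"fingers":1}]'
python3 -c "
from h import *
c=snap('scene','sM18');im=c['image'][:,:,::-1];cv2.imwrite('pics/z1.png',cv2.resize(im[130:300,260:440],None,fx=4,fy=4))"
```

```text
time: 17.57
position: [532.7, 193.1, 112.6]
tcp_rot: [-0.687, 0.726, -0.002, 0.017]
wrist_force: [-3.7, 0.8, 39.6]
finger_gap: 0.148
```

View pics/z1.png

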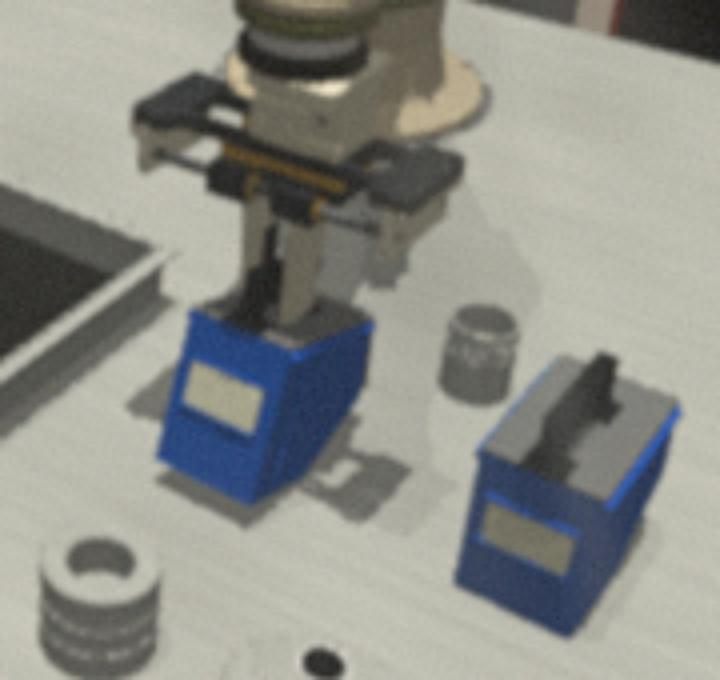

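```bash
python3 -m crank '[{"tx":0.004,"ty":0,"tz":0.001,"turn":0,"fingers":1},{"tx":0.010,"ty":0,"tz":0.001,"turn":0,"fingers":1},{"tx":0.015,"ty":0,"tz":0.0005,"turn":0,"fingers":1},{"tx":0.015,"ty":0,"tz":0.0005,"turn":0,"fingers":1}]'
python3 -c "
from h import *
c=snap('scene','sM18');im=c['image'][:,:,::-1];cv2.imwrite('pics/z1.png',cv2.resize(im[130:300,260:440],None,fx=4,fy=4))"
```

```text
time: 17.95
position: [548.8, 193.2, 113.1]
tcp_rot: [-0.687, 0.726, -0.003, 0.017]
wrist_force: [0.7, 1.4, 5.8]
finger_gap: 0.148
```

View pics/z1.png

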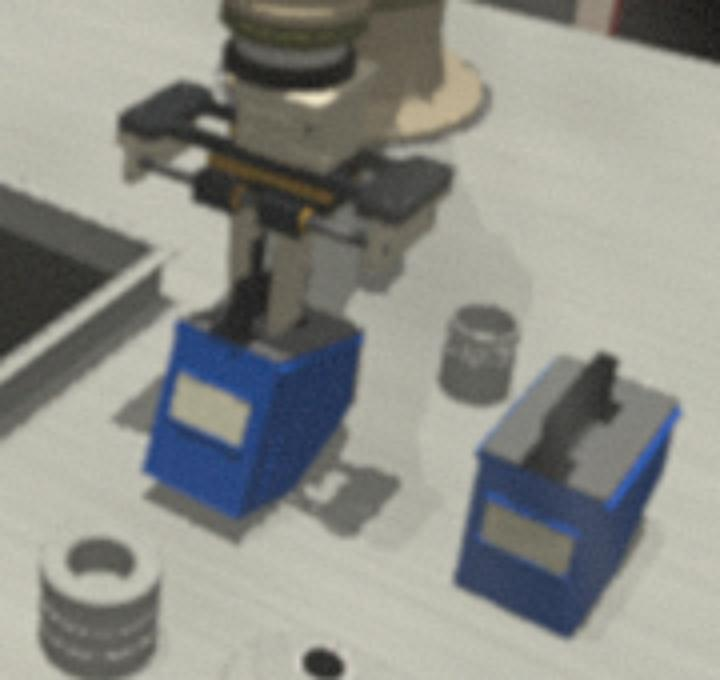

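```bash
python3 -m crank '[{"tx":-0.006,"ty":-0.002,"tz":0.005,"turn":0,"fingers":1},{"tx":-0.016,"ty":-0.002,"tz":0.004,"turn":0,"fingers":1},{"tx":-0.016,"ty":-0.002,"tz":0.000,"turn":0,"fingers":1},{"tx":-0.012,"ty":-0.002,"tz":-0.003,"turn":0,"fingers":1},{"tx":-0.004,"ty":-0.002,"tz":-0.0035,"turn":0,"fingers":1}]'
python3 -m crank '[{"tx":0.005,"ty":0,"tz":-0.001,"turn":0,"fingers":1},{"tx":0.012,"ty":0,"tz":-0.001,"turn":0,"fingers":1},{"tx":0.012,"ty":0,"tz":-0.001,"turn":0,"fingers":1}]'
python3 -c "
from h import *
c=snap('scene','sM19');im=c['image'][:,:,::-1];cv2.imwrite('pics/z1.png',cv2.resize(im[130:300,260:440],None,fx=4,fy=4))"
```

```text
time: 18.42
position: [544.3, 191.3, 111.6]
tcp_rot: [-0.687, 0.726, -0.003, 0.018]
wrist_force: [-2.1, -2.5, 21.6]
finger_gap: 0.149
time: 18.67
position: [556.3, 190.5, 110.5]
tcp_rot: [-0.687, 0.726, -0.003, 0.017]
wrist_force: [-0.1, -1.8, 8.1]
finger_gap: 0.15
```

View pics/z1.png

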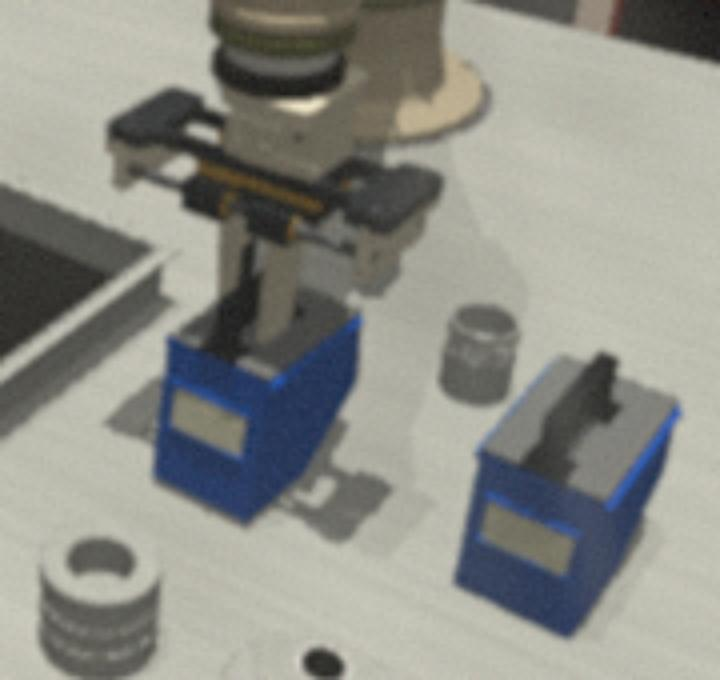

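```bash
python3 -m crank '[{"tx":0.003,"ty":0,"tz":-0.0015,"turn":0,"fingers":1},{"tx":0.003,"ty":0,"tz":-0.002,"turn":0,"fingers":1},{"tx":0.003,"ty":0,"tz":-0.002,"turn":0,"fingers":1}]'
python3 -m crank '[{"tx":0,"ty":0,"tz":0.001,"turn":0,"fingers":1},{"tx":0,"ty":0,"tz":0.001,"turn":0,"fingers":1}]'
python3 -c "
from h import *
c=snap('scene','sM20');im=c['image'][:,:,::-1];im0=load('scene0')['image'][:,:,::-1]
cv2.imwrite('pics/z1.png',np.hstack([cv2.resize(i[190:290,290:380],None,fx=4,fy=4,interpolation=cv2.INTER_CUBIC) for i in(im0,im)]))"
```

```text
time: 18.97
position: [560.2, 190.8, 109.6]
tcp_rot: [-0.687, 0.726, -0.004, 0.019]
wrist_force: [0.3, -1.6, 14.7]
finger_gap: 0.147
time: 19.13
position: [559.8, 190.9, 110.5]
tcp_rot: [-0.687, 0.726, -0.004, 0.019]
wrist_force: [-0.3, 0.0, -0.4]
finger_gap: 0.147
```

View pics/z1.png

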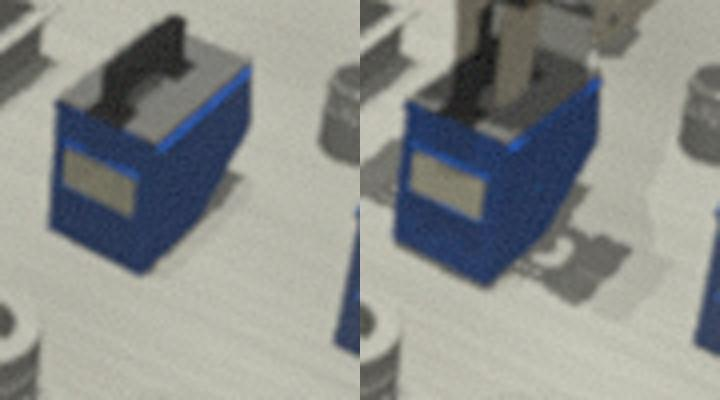

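```bash
python3 -c "
from h import *
c=load('scene0')
for a,b in(((48,228),(33,240)),((140,272),(127,286))):
  A=[ray(c,290+x/4,190+y/4,0) for x,y in(a,b)];print(A[0].round(1),A[1].round(1),(A[1]-A[0]).round(1))
"
```

```text
[582.7 154.5   0. ] [598.7 152.9   0. ] [16.  -1.6  0. ]
[584.4 223.4   0. ] [600.8 223.2   0. ] [16.3 -0.2  0. ]
```

```bash
python3 -m crank '[{"tx":0,"ty":0,"tz":0.004,"turn":0,"fingers":1},{"tx":-0.016,"ty":0.001,"tz":0.004,"turn":0,"fingers":1},{"tx":-0.016,"ty":0.001,"tz":0.004,"turn":0,"fingers":1},{"tx":-0.016,"ty":0.001,"tz":0.001,"turn":0,"fingers":1},{"tx":-0.016,"ty":0.001,"tz":-0.0005,"turn":0,"fingers":1}]'
python3 -m crank '[{"tx":0,"ty":0,"tz":-0.0005,"turn":0,"fingers":1},{"tx":0,"ty":0,"tz":-0.0005,"turn":0,"fingers":1}]'
python3 -c "
from h import *
c=snap('scene','sM21');im=c['image'][:,:,::-1];im0=load('scene0')['image'][:,:,::-1]
cv2.imwrite('pics/z1.png',np.hstack([cv2.resize(i[190:290,290:380],None,fx=4,fy=4,interpolation=cv2.INTER_CUBIC) for i in(im0,im)]))"
```

```text
time: 19.6
position: [544.8, 192.6, 110.1]
tcp_rot: [-0.687, 0.726, -0.004, 0.02]
wrist_force: [1.5, 2.2, 14.8]
finger_gap: 0.149
time: 19.77
position: [546.0, 192.7, 110.0]
tcp_rot: [-0.687, 0.726, -0.004, 0.02]
wrist_force: [-0.3, -1.1, 7.0]
finger_gap: 0.147
```

View pics/z1.png

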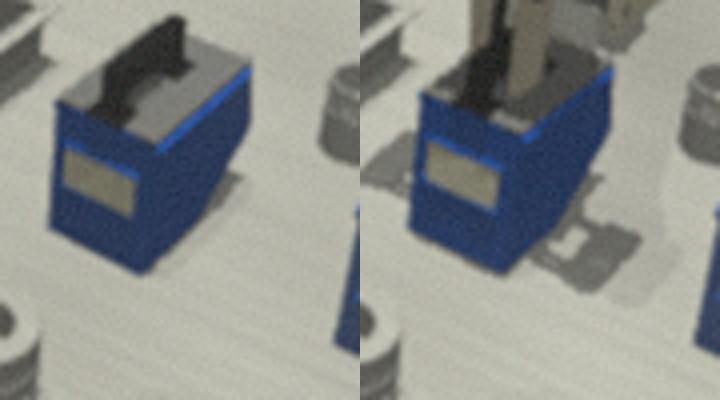

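```bash
python3 -m crank '[{"tx":0.003,"ty":0,"tz":-0.001,"turn":0,"fingers":1},{"tx":0.006,"ty":0,"tz":-0.002,"turn":0,"fingers":1},{"tx":0.007,"ty":0,"tz":-0.0025,"turn":0,"fingers":1},{"tx":0.007,"ty":0,"tz":-0.0025,"turn":0,"fingers":1}]'
python3 -m crank '[{"tx":0,"ty":0,"tz":0.001,"turn":0,"fingers":1},{"tx":0,"ty":0,"tz":0.001,"turn":0,"fingers":1}]'
python3 -c "
from h import *
c=snap('scene','sM22');im=c['image'][:,:,::-1];im0=load('scene0')['image'][:,:,::-1]
cv2.imwrite('pics/z1.png',np.hstack([cv2.resize(i[190:290,290:380],None,fx=4,fy=4,interpolation=cv2.INTER_CUBIC) for i in(im0,im)]))"
```

```text
time: 20.15
position: [554.5, 192.6, 108.1]
tcp_rot: [-0.687, 0.726, -0.005, 0.021]
wrist_force: [-2.0, -0.3, 9.4]
finger_gap: 0.146
time: 20.32
position: [555.4, 192.5, 109.1]
tcp_rot: [-0.687, 0.726, -0.005, 0.021]
wrist_force: [-0.4, 0.3, -2.5]
finger_gap: 0.149
```

View pics/z1.png

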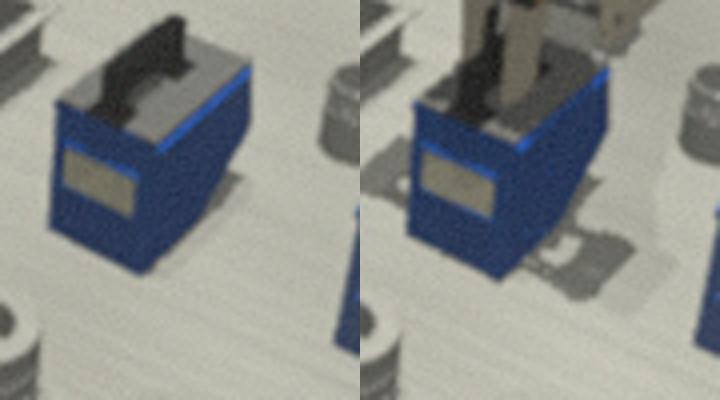

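```bash
python3 -m crank '[{"tx":0,"ty":0,"tz":0.002,"turn":0,"fingers":1},{"tx":-0.007,"ty":0,"tz":0.002,"turn":0,"fingers":1},{"tx":-0.007,"ty":0,"tz":0.001,"turn":0,"fingers":1},{"tx":-0.007,"ty":0,"tz":-0.0005,"turn":0,"fingers":1},{"tx":-0.007,"ty":0,"tz":-0.0005,"turn":0,"fingers":0.85}]'
python3 -m crank '[{"tx":0,"ty":0,"tz":0,"turn":0,"fingers":0.5},{"tx":0,"ty":0,"tz":0,"turn":0,"fingers":0},{"tx":0,"ty":0,"tz":0,"turn":0,"fingers":0},{"tx":0,"ty":0,"tz":0,"turn":0,"fingers":0},{"tx":0,"ty":0,"tz":0.03,"turn":0,"fingers":0}]'
python3 -m crank '[{"tx":0,"ty":0.0,"tz":0.04,"turn":0,"fingers":0},{"tx":0,"ty":0,"tz":0.07,"turn":0,"fingers":0},{"tx":0,"ty":0.035,"tz":0.1,"turn":0,"fingers":0},{"tx":0,"ty":0.07,"tz":0.1,"turn":0,"fingers":0},{"tx":0,"ty":0.105,"tz":0.1,"turn":0,"fingers":0}]'
python3 -c "
from h import *
c=snap('scene','sM23');im=c['image'][:,:,::-1];im0=load('scene0')['image'][:,:,::-1]
cv2.imwrite('pics/z1.png',np.hstack([cv2.resize(i[190:290,290:380],None,fx=4,fy=4,interpolation=cv2.INTER_CUBIC) for i in(im0,im)]))
o=arm.get_obs();print(o['position'],Ro.from_quat(o['tcp_rot']).as_matrix()[:,2])"
```

```text
time: 20.78
position: [548.0, 192.7, 108.5]
tcp_rot: [-0.687, 0.726, -0.005, 0.021]
wrist_force: [-1.4, 0.0, 3.1]
finger_gap: 0.15
time: 21.2
position: [545.7, 191.9, 134.6]
tcp_rot: [-0.687, 0.726, -0.004, 0.018]
wrist_force: [0.1, 0.3, -0.3]
finger_gap: 0.46
time: 21.62
position: [546.9, 298.4, 237.6]
tcp_rot: [-0.686, 0.727, -0.004, 0.02]
wrist_force: [0.8, 0.3, 0.4]
finger_gap: 0.816
[544.98088656 307.3579041  236.22926395] [ 0.03302268  0.02593726 -0.99911799]
```

View pics/z1.png

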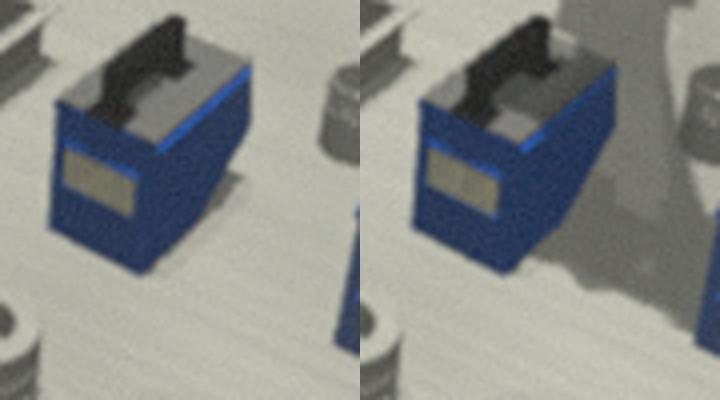

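```bash
python3 -m crank '[{"tx":0,"ty":0.035,"tz":0,"turn":0.01,"fingers":0},{"tx":0,"ty":0.072,"tz":-0.02,"turn":0.01,"fingers":0},{"tx":0,"ty":0.072,"tz":-0.036,"turn":0.01,"fingers":0},{"tx":0,"ty":0.072,"tz":-0.036,"turn":0.01,"fingers":0}]'
python3 -m crank '[{"tx":0,"ty":0,"tz":0,"turn":0,"fingers":0}]'
python3 - <<'E'
from h import *
o=arm.get_obs();c=snap('wrist','wL');p=o['position'];q=o['tcp_rot'];np.savez('pics/wLp.npz',p=p,q=q);print(p,2*np.arctan2(q[1],q[0])-2*np.pi)
im=c['image'][:,:,::-1];cv2.imwrite('pics/wLz.png',cv2.resize(im[140:290,200:330],None,fx=4,fy=4,interpolation=cv2.INTER_CUBIC))
E
```

```text
time: 22.0
position: [542.4, 381.4, 196.6]
tcp_rot: [-0.695, 0.719, -0.001, 0.019]
wrist_force: [0.3, -1.1, -0.3]
finger_gap: 1.002
time: 22.08
position: [542.4, 380.2, 196.1]
tcp_rot: [-0.695, 0.719, -0.001, 0.018]
wrist_force: [0.1, -0.3, 0.7]
finger_gap: 0.997
[542.41057427 380.21424527 196.06324906] -1.605308432360042
```

View pics/wLz.png

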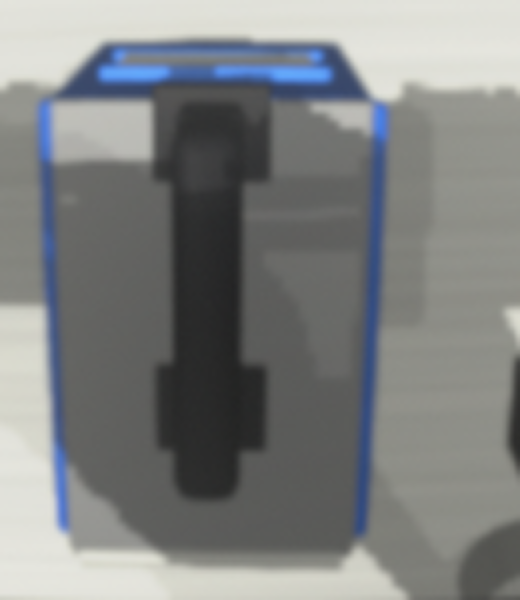

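```bash
python3 -c "
from h import *
bar('wL',(210,100),(207,500))"
```

```text
[581.3 381.  144. ] [497.1 384.5 144. ] mid [539.2 382.8 144. ] yaw -0.0421746696244355
```

```bash
python3 -m crank '[{"tx":0.002,"ty":0.003,"tz":-0.03,"turn":-0.008,"fingers":0.3},{"tx":0.002,"ty":0.003,"tz":-0.05,"turn":-0.008,"fingers":0.5},{"tx":0.002,"ty":0.003,"tz":-0.05,"turn":-0.008,"fingers":0.6},{"tx":0.002,"ty":0.003,"tz":-0.05,"turn":-0.008,"fingers":0.6}]'
```

```text
time: 22.47
position: [544.4, 381.9, 146.4]
tcp_rot: [-0.691, 0.722, -0.001, 0.017]
wrist_force: [1.1, -0.3, 0.3]
finger_gap: 0.766
```

```bash
python3 -m crank '[{"tx":0,"ty":0,"tz":-0.02,"turn":0,"fingers":0.6},{"tx":0,"ty":0,"tz":-0.030,"turn":0,"fingers":0.7},{"tx":0,"ty":0,"tz":-0.03,"turn":0,"fingers":0.75}]'
python3 -m crank '[{"tx":0,"ty":0,"tz":0,"turn":0,"fingers":0.8},{"tx":0,"ty":0,"tz":0,"turn":0,"fingers":1},{"tx":0,"ty":0,"tz":0,"turn":0,"fingers":1},{"tx":0,"ty":0,"tz":0,"turn":0,"fingers":1},{"tx":0,"ty":0,"tz":0,"turn":0,"fingers":1}]'
python3 -m crank '[{"tx":0,"ty":0,"tz":0,"turn":0,"fingers":1},{"tx":0,"ty":0,"tz":0,"turn":0,"fingers":1},{"tx":0,"ty":0,"tz":0,"turn":0,"fingers":1}]'
python3 -m crank '[{"tx":0,"ty":0,"tz":0.02,"turn":0,"fingers":1},{"tx":0,"ty":0,"tz":0.05,"turn":0,"fingers":1},{"tx":0,"ty":0,"tz":0.05,"turn":0,"fingers":1},{"tx":0,"ty":0,"tz":0.05,"turn":0,"fingers":1},{"tx":0,"ty":0,"tz":0.05,"turn":0,"fingers":1}]'
python3 -m crank '[{"tx":0,"ty":0,"tz":0,"turn":0,"fingers":1},{"tx":0,"ty":0,"tz":0,"turn":0,"fingers":1},{"tx":0,"ty":0,"tz":0,"turn":0,"fingers":1}]'
python3 - <<'E'
from h import *
for i in range(3):
    snap('scene','sL%d'%i);o=arm.get_obs();print(o['wrist_force'],o['torque'],o['position'])
snap('top','tL')
E
```

```text
time: 22.72
position: [544.3, 380.9, 116.0]
tcp_rot: [-0.691, 0.723, -0.002, 0.016]
wrist_force: [-0.2, 0.8, 0.5]
finger_gap: 0.548
time: 23.13
position: [544.5, 381.3, 116.6]
tcp_rot: [-0.691, 0.723, -0.001, 0.017]
wrist_force: [-0.4, 1.5, 0.8]
finger_gap: 0.187
time: 23.38
position: [544.6, 381.5, 116.9]
tcp_rot: [-0.691, 0.723, -0.002, 0.017]
wrist_force: [0.5, 0.8, 1.1]
finger_gap: 0.151
time: 23.8
position: [543.9, 380.9, 165.7]
tcp_rot: [-0.691, 0.723, -0.001, 0.016]
wrist_force: [0.2, -0.3, -5.6]
finger_gap: 0.148
time: 24.05
position: [543.3, 380.4, 164.4]
tcp_rot: [-0.691, 0.723, -0.001, 0.015]
wrist_force: [0.2, -0.2, -5.3]
finger_gap: 0.147
[-0.09267277 -0.05880508 -5.81796823] [ 0.00033613 -0.0673905  -0.01086879] [543.47812486 380.60603444 164.69710251]
[-0.26279059 -0.46410217 -5.11521679] [-0.09165642 -0.05828487  0.01287783] [543.65909112 380.67972249 164.98586268]
[-0.26691739 -0.33626173 -6.00324014] [-0.01539841 -0.02669448  0.05312985] [543.7644402  380.77028206 165.22278845]
```

View pics/sL2.png

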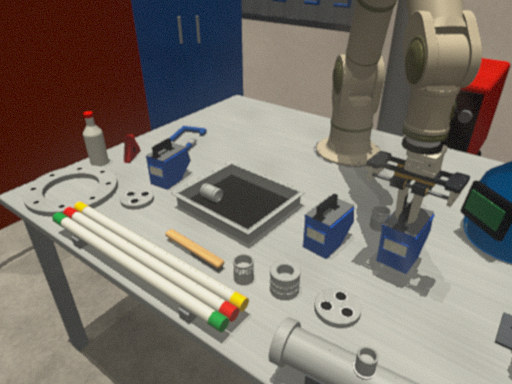

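View pics/tL.png

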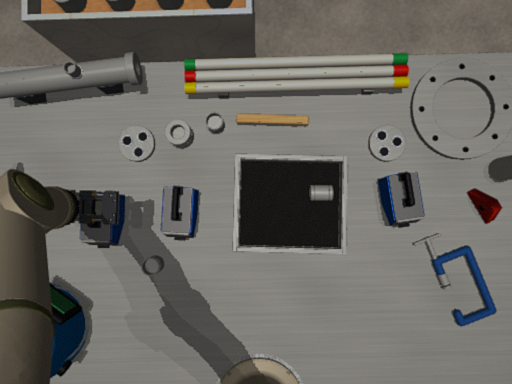

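```bash
python3 -m crank '[{"tx":0,"ty":0,"tz":0.035,"turn":0,"fingers":1},{"tx":0,"ty":0,"tz":0.07,"turn":0,"fingers":1},{"tx":0,"ty":0,"tz":0.11,"turn":0,"fingers":1},{"tx":0,"ty":0,"tz":0.135,"turn":0,"fingers":1},{"tx":0.01,"ty":-0.02,"tz":0.135,"turn":0,"fingers":1}]'
python3 -m crank '[{"tx":0.01,"ty":-0.035,"tz":0,"turn":0,"fingers":1},{"tx":0.025,"ty":-0.07,"tz":0,"turn":0,"fingers":1},{"tx":0.04,"ty":-0.105,"tz":0,"turn":0,"fingers":1},{"tx":0.055,"ty":-0.14,"tz":0,"turn":0,"fingers":1},{"tx":0.07,"ty":-0.175,"tz":0,"turn":0,"fingers":1}]'
python3 -m crank '[{"tx":0.01,"ty":-0.035,"tz":0,"turn":0,"fingers":1},{"tx":0.02,"ty":-0.07,"tz":0,"turn":0,"fingers":1},{"tx":0.03,"ty":-0.105,"tz":0,"turn":0,"fingers":1},{"tx":0.04,"ty":-0.14,"tz":0,"turn":0,"fingers":1},{"tx":0.055,"ty":-0.175,"tz":0,"turn":0,"fingers":1}]'
python3 -c "
from h import *
o=arm.get_obs();print(o['position'],2*np.arctan2(*o['tcp_rot'][1::-1])-6.2832,Ro.from_quat(o['tcp_rot']).as_matrix()[:,2])"
```

```text
time: 24.67
position: [553.5, 367.3, 307.0]
tcp_rot: [-0.693, 0.72, -0.0, 0.021]
wrist_force: [-0.7, 3.9, -4.3]
finger_gap: 0.147
time: 25.08
position: [623.8, 190.6, 307.2]
tcp_rot: [-0.693, 0.72, -0.0, 0.021]
wrist_force: [-0.1, 0.7, -5.4]
finger_gap: 0.148
time: 25.5
position: [678.2, 13.8, 307.3]
tcp_rot: [-0.693, 0.72, 0.0, 0.021]
wrist_force: [0.9, -0.1, -5.1]
finger_gap: 0.149
[678.20605924  13.78545839 307.28753598] -1.6090701634466944 [ 0.03067974  0.02958726 -0.99909126]
```

```bash
python3 -m crank '[{"tx":0.01,"ty":-0.035,"tz":-0.015,"turn":0,"fingers":1},{"tx":0.02,"ty":-0.07,"tz":-0.03,"turn":0,"fingers":1},{"tx":0.032,"ty":-0.085,"tz":-0.06,"turn":0,"fingers":1},{"tx":0.032,"ty":-0.088,"tz":-0.1,"turn":0,"fingers":1},{"tx":0.032,"ty":-0.088,"tz":-0.13,"turn":0,"fingers":1}]'
python3 -m crank '[{"tx":0,"ty":0,"tz":-0.004,"turn":0,"fingers":1},{"tx":0,"ty":0,"tz":-0.004,"turn":0,"fingers":1}]'
python3 -c "
from h import *
c=snap('scene','sL5');im=c['image'][:,:,::-1];cv2.imwrite('pics/z1.png',cv2.resize(im[60:270,100:320],None,fx=3,fy=3))"
```

```text
time: 25.92
position: [709.8, -77.2, 174.7]
tcp_rot: [-0.692, 0.722, -0.0, 0.021]
wrist_force: [0.5, 0.5, -7.0]
finger_gap: 0.147
time: 26.08
position: [708.9, -77.5, 168.8]
tcp_rot: [-0.692, 0.722, 0.001, 0.019]
wrist_force: [-0.1, 0.6, -5.7]
finger_gap: 0.148
```

View pics/z1.png

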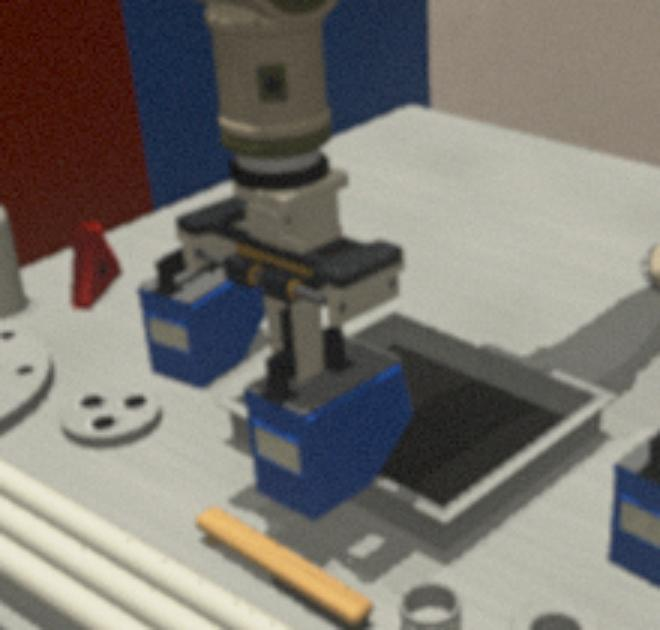

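```bash
python3 -m crank '[{"tx":-0.008,"ty":0,"tz":-0.006,"turn":0,"fingers":1},{"tx":-0.018,"ty":0,"tz":-0.006,"turn":0,"fingers":1},{"tx":-0.028,"ty":0,"tz":-0.005,"turn":0,"fingers":1},{"tx":-0.038,"ty":0,"tz":-0.005,"turn":0,"fingers":1},{"tx":-0.038,"ty":0,"tz":-0.005,"turn":0,"fingers":1}]'
python3 -m crank '[{"tx":-0.010,"ty":0,"tz":-0.003,"turn":0,"fingers":1},{"tx":-0.02,"ty":0,"tz":-0.004,"turn":0,"fingers":1},{"tx":-0.03,"ty":0,"tz":-0.005,"turn":0,"fingers":1},{"tx":-0.04,"ty":0,"tz":-0.006,"turn":0,"fingers":1},{"tx":-0.04,"ty":0,"tz":-0.006,"turn":0,"fingers":1}]'
python3 -c "
from h import *
c=snap('scene','sL6');im=c['image'][:,:,::-1];cv2.imwrite('pics/z1.png',cv2.resize(im[60:270,100:320],None,fx=3,fy=3))"
```

```text
time: 26.55
position: [670.3, -76.7, 168.1]
tcp_rot: [-0.692, 0.721, -0.0, 0.021]
wrist_force: [0.7, 3.2, 4.5]
finger_gap: 0.15
time: 26.97
position: [628.0, -76.1, 162.5]
tcp_rot: [-0.692, 0.721, 0.001, 0.021]
wrist_force: [-0.4, 4.4, 3.0]
finger_gap: 0.148
```

View pics/z1.png

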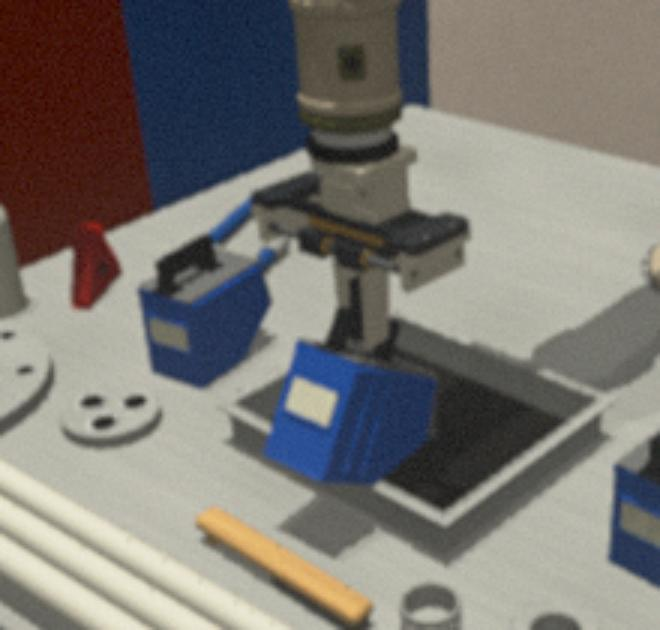

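```bash
python3 -m crank '[{"tx":-0.010,"ty":0,"tz":-0.003,"turn":0,"fingers":1},{"tx":-0.02,"ty":0,"tz":-0.007,"turn":0,"fingers":1},{"tx":-0.028,"ty":0,"tz":-0.010,"turn":0,"fingers":1},{"tx":-0.028,"ty":0,"tz":-0.010,"turn":0,"fingers":1}]'
python3 -m crank '[{"tx":-0.008,"ty":0,"tz":-0.004,"turn":0,"fingers":1},{"tx":-0.015,"ty":0,"tz":-0.007,"turn":0,"fingers":1},{"tx":-0.022,"ty":0,"tz":-0.011,"turn":0,"fingers":1},{"tx":-0.024,"ty":0,"tz":-0.011,"turn":0,"fingers":1},{"tx":-0.024,"ty":0,"tz":-0.011,"turn":0,"fingers":1}]'
python3 -m crank '[{"tx":0,"ty":0,"tz":0,"turn":0,"fingers":1},{"tx":0,"ty":0,"tz":0,"turn":0,"fingers":1},{"tx":0,"ty":0,"tz":0,"turn":0,"fingers":1},{"tx":0,"ty":0,"tz":0,"turn":0,"fingers":1}]'
python3 -c "
from h import *
c=snap('scene','sL7');im=c['image'][:,:,::-1];cv2.imwrite('pics/z1.png',cv2.resize(im[60:270,100:320],None,fx=3,fy=3))"
```

```text
time: 27.35
position: [599.0, -75.7, 151.8]
tcp_rot: [-0.692, 0.721, 0.002, 0.02]
wrist_force: [-1.2, 4.2, 4.2]
finger_gap: 0.15
time: 27.77
position: [572.9, -76.9, 140.0]
tcp_rot: [-0.692, 0.722, 0.003, 0.018]
wrist_force: [-2.6, -0.9, -1.8]
finger_gap: 0.149
time: 28.1
position: [572.6, -77.3, 139.9]
tcp_rot: [-0.692, 0.722, 0.003, 0.018]
wrist_force: [-1.8, -1.1, -0.1]
finger_gap: 0.15
```

View pics/z1.png

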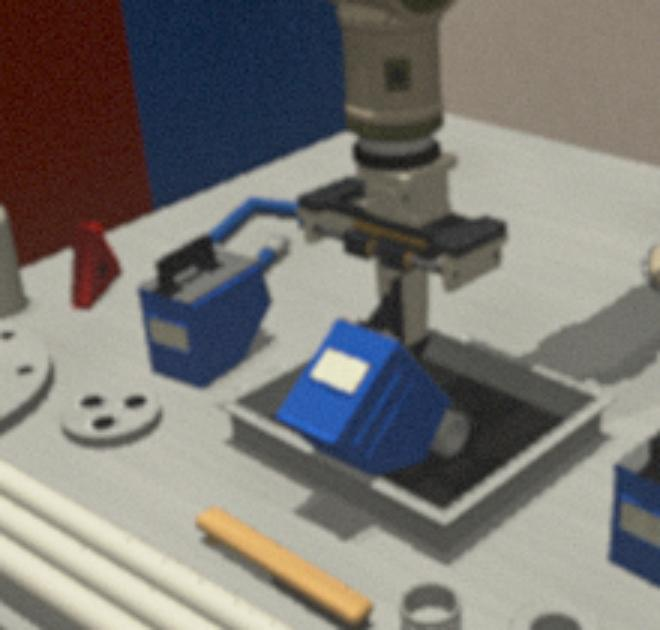

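```bash
python3 -m crank '[{"tx":0,"ty":0,"tz":0,"turn":0,"fingers":1},{"tx":0,"ty":0,"tz":0,"turn":0,"fingers":1},{"tx":0,"ty":0,"tz":0,"turn":0,"fingers":1},{"tx":0,"ty":0,"tz":0,"turn":0,"fingers":1}]'
python3 -m crank '[{"tx":0.01,"ty":0,"tz":0.007,"turn":0,"fingers":1},{"tx":0.02,"ty":0,"tz":0.012,"turn":0,"fingers":1},{"tx":0.03,"ty":0,"tz":0.017,"turn":0,"fingers":1},{"tx":0.04,"ty":0,"tz":0.018,"turn":0,"fingers":1},{"tx":0.05,"ty":0,"tz":0.018,"turn":0,"fingers":1}]'
python3 -c "
from h import *
c=snap('scene','sL8');print(ray(c,251.7,204.3,34));im=c['image'][:,:,::-1];cv2.imwrite('pics/z1.png',cv2.resize(im[60:270,100:320],None,fx=3,fy=3))"
```

```text
time: 28.48
position: [572.6, -77.3, 139.8]
tcp_rot: [-0.692, 0.722, 0.003, 0.018]
wrist_force: [-2.1, -0.3, -1.3]
finger_gap: 0.149
time: 28.9
position: [623.5, -77.4, 158.4]
tcp_rot: [-0.692, 0.722, 0.003, 0.018]
wrist_force: [-0.3, -1.5, 2.3]
finger_gap: 0.147
[542.96201931 -41.80415998  34.        ]
```

View pics/z1.png

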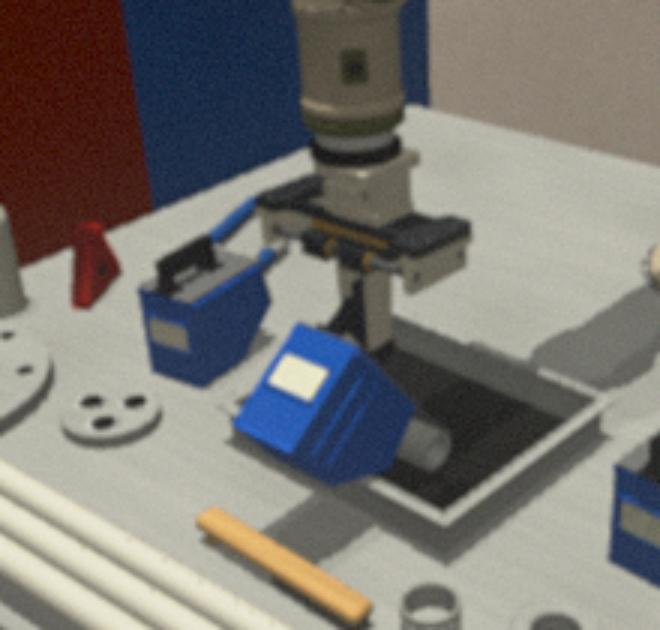

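```bash
python3 -m crank '[{"tx":0.004,"ty":0,"tz":-0.004,"turn":0,"fingers":1},{"tx":0.012,"ty":0,"tz":-0.005,"turn":0,"fingers":1},{"tx":0.022,"ty":0,"tz":-0.005,"turn":0,"fingers":1},{"tx":0.026,"ty":0,"tz":-0.005,"turn":0,"fingers":1}]'
python3 -m crank '[{"tx":0.008,"ty":0,"tz":-0.001,"turn":0,"fingers":1},{"tx":0.016,"ty":0,"tz":-0.002,"turn":0,"fingers":1},{"tx":0.022,"ty":0,"tz":-0.003,"turn":0,"fingers":1},{"tx":0.024,"ty":0,"tz":-0.003,"turn":0,"fingers":1}]'
python3 -c "
from h import *
c=snap('scene','sL9');im=c['image'][:,:,::-1];cv2.imwrite('pics/z1.png',cv2.resize(im[60:270,100:320],None,fx=3,fy=3))"
```

```text
time: 29.28
position: [653.5, -77.6, 154.5]
tcp_rot: [-0.692, 0.722, 0.001, 0.02]
wrist_force: [-1.7, -0.8, 14.3]
finger_gap: 0.151
time: 29.62
position: [679.7, -78.3, 152.6]
tcp_rot: [-0.692, 0.722, -0.001, 0.021]
wrist_force: [-1.4, -1.2, 12.2]
finger_gap: 0.15
```

View pics/z1.png

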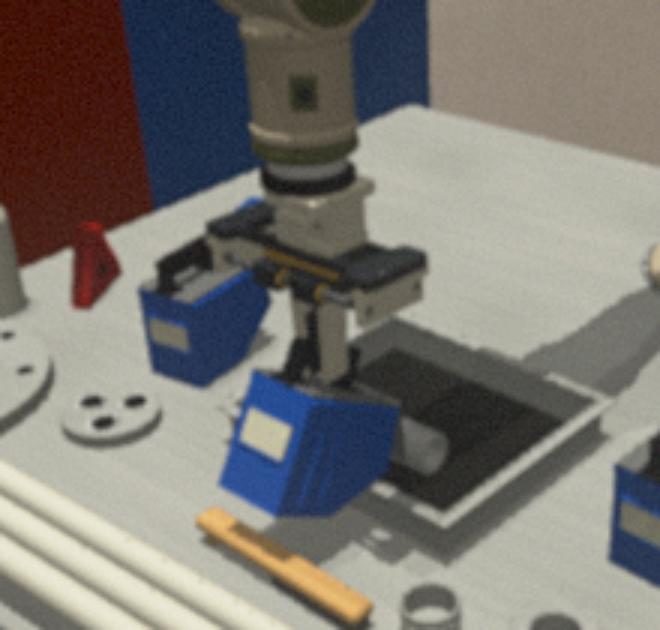

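```bash
python3 -m crank '[{"tx":0,"ty":0,"tz":0.025,"turn":0,"fingers":1},{"tx":-0.002,"ty":-0.03,"tz":0.03,"turn":0,"fingers":1},{"tx":-0.003,"ty":-0.065,"tz":0.03,"turn":0,"fingers":1},{"tx":-0.004,"ty":-0.1,"tz":0.03,"turn":0,"fingers":1},{"tx":-0.004,"ty":-0.12,"tz":0.025,"turn":0,"fingers":1}]'
python3 -m crank '[{"tx":0,"ty":0,"tz":-0.015,"turn":0,"fingers":1},{"tx":0.005,"ty":0,"tz":-0.024,"turn":0,"fingers":1},{"tx":0.012,"ty":0,"tz":-0.027,"turn":0,"fingers":1},{"tx":0.022,"ty":0,"tz":-0.03,"turn":0,"fingers":1},{"tx":0.022,"ty":0,"tz":-0.03,"turn":0,"fingers":1}]'
python3 -c "
from h import *
c=snap('scene','sL10');im=c['image'][:,:,::-1];cv2.imwrite('pics/z1.png',cv2.resize(im[60:270,100:320],None,fx=3,fy=3))"
```

```text
time: 30.08
position: [675.2, -203.4, 177.7]
tcp_rot: [-0.691, 0.723, -0.002, 0.02]
wrist_force: [0.1, -1.6, -1.6]
finger_gap: 0.149
time: 30.5
position: [699.7, -203.3, 147.3]
tcp_rot: [-0.691, 0.722, -0.003, 0.02]
wrist_force: [1.4, -5.0, 4.2]
finger_gap: 0.149
```

View pics/z1.png

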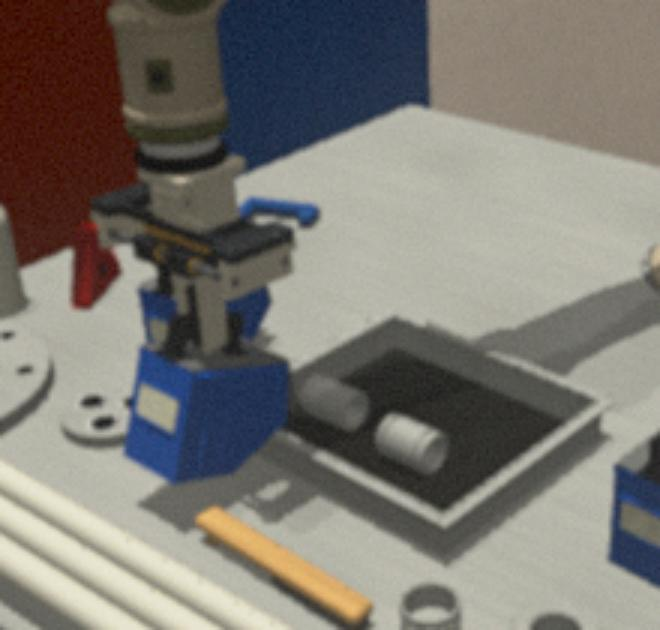

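```bash
python3 -m crank '[{"tx":0.008,"ty":0.004,"tz":-0.004,"turn":0,"fingers":1},{"tx":0.016,"ty":0.004,"tz":-0.009,"turn":0,"fingers":1},{"tx":0.022,"ty":0.004,"tz":-0.014,"turn":0,"fingers":1},{"tx":0.028,"ty":0.004,"tz":-0.019,"turn":0,"fingers":1},{"tx":0.028,"ty":0.004,"tz":-0.019,"turn":0,"fingers":1}]'
python3 -c "
from h import *
c=snap('scene','sL11');im=c['image'][:,:,::-1];cv2.imwrite('pics/z1.png',cv2.resize(im[60:270,100:320],None,fx=3,fy=3))"
```

```text
time: 30.97
position: [732.1, -200.0, 130.5]
tcp_rot: [-0.692, 0.722, -0.008, 0.023]
wrist_force: [6.1, -6.2, 10.8]
finger_gap: 0.15
```

View pics/z1.png

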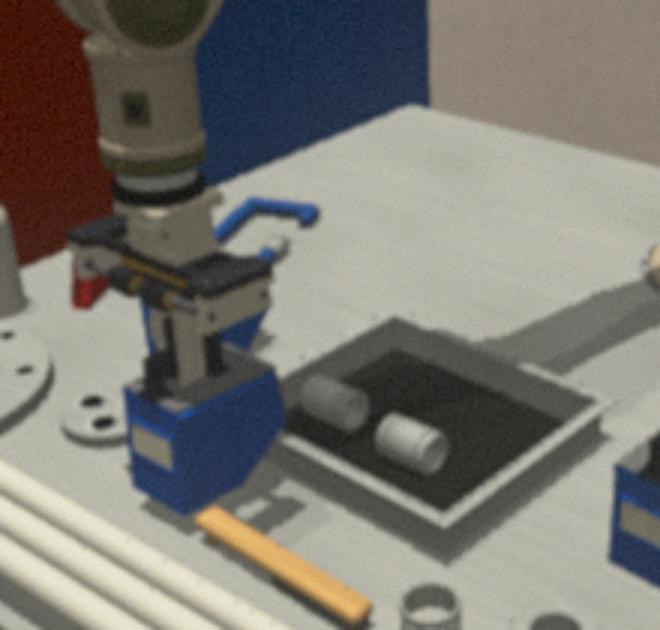

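```bash
python3 -m crank '[{"tx":0,"ty":0,"tz":0.035,"turn":0,"fingers":1},{"tx":0,"ty":0,"tz":0.07,"turn":0,"fingers":1},{"tx":-0.005,"ty":0.01,"tz":0.105,"turn":0,"fingers":1},{"tx":-0.02,"ty":0.03,"tz":0.135,"turn":0,"fingers":1},{"tx":-0.03,"ty":0.05,"tz":0.165,"turn":0,"fingers":1}]'
python3 -m crank '[{"tx":-0.01,"ty":0.035,"tz":0.01,"turn":0,"fingers":1},{"tx":-0.02,"ty":0.07,"tz":0.01,"turn":0,"fingers":1},{"tx":-0.03,"ty":0.105,"tz":0.01,"turn":0,"fingers":1},{"tx":-0.04,"ty":0.14,"tz":0.01,"turn":0,"fingers":1},{"tx":-0.05,"ty":0.175,"tz":0.01,"turn":0,"fingers":1}]'
python3 -m crank '[{"tx":-0.01,"ty":0.035,"tz":0,"turn":0,"fingers":1},{"tx":-0.02,"ty":0.07,"tz":0,"turn":0,"fingers":1},{"tx":-0.03,"ty":0.105,"tz":0,"turn":0,"fingers":1},{"tx":-0.04,"ty":0.14,"tz":0,"turn":0,"fingers":1},{"tx":-0.05,"ty":0.175,"tz":0,"turn":0,"fingers":1}]'
python3 -m crank '[{"tx":-0.01,"ty":0.035,"tz":0,"turn":0,"fingers":1},{"tx":-0.02,"ty":0.07,"tz":0,"turn":0,"fingers":1},{"tx":-0.03,"ty":0.105,"tz":0,"turn":0,"fingers":1},{"tx":-0.04,"ty":0.14,"tz":0,"turn":0,"fingers":1},{"tx":-0.05,"ty":0.17,"tz":0,"turn":0,"fingers":1}]'
python3 -c "
from h import *
c=snap('scene','sL12');im=c['image'][:,:,::-1];cv2.imwrite('pics/z1.png',cv2.resize(im[60:300,250:510],None,fx=3,fy=3))
o=arm.get_obs();print(o['position'],2*np.arctan2(*o['tcp_rot'][1::-1])-6.2832,Ro.from_quat(o['tcp_rot']).as_matrix()[:,2])"
```

```text
time: 31.43
position: [700.2, -148.5, 296.1]
tcp_rot: [-0.692, 0.722, -0.006, 0.022]
wrist_force: [0.7, 1.0, -2.9]
finger_gap: 0.148
time: 31.85
position: [648.5, 29.9, 305.3]
tcp_rot: [-0.692, 0.721, -0.005, 0.022]
wrist_force: [1.0, 0.1, -2.4]
finger_gap: 0.146
time: 32.27
position: [596.2, 207.9, 304.4]
tcp_rot: [-0.693, 0.721, -0.004, 0.021]
wrist_force: [1.3, 0.3, -2.0]
finger_gap: 0.151
time: 32.68
position: [543.2, 381.7, 303.3]
tcp_rot: [-0.694, 0.72, -0.003, 0.02]
wrist_force: [0.0, -0.2, -2.6]
finger_gap: 0.147
[539.6191816  389.1490052  303.04235885] -1.599895825117355 [ 0.03147179  0.02805155 -0.99911092]
```

View pics/z1.png

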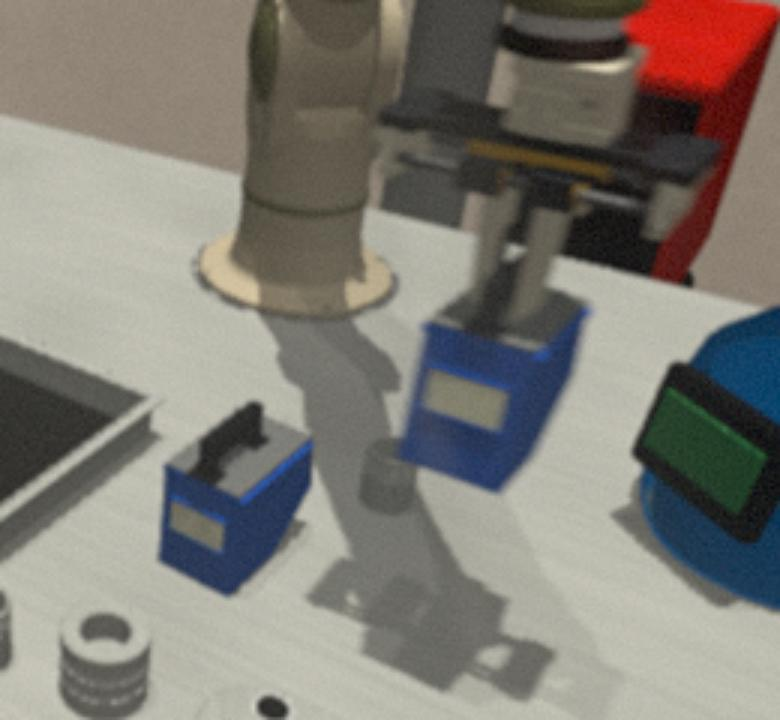

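```bash
python3 -m crank '[{"tx":0,"ty":-0.004,"tz":-0.035,"turn":-0.016,"fingers":1},{"tx":-0.002,"ty":-0.006,"tz":-0.07,"turn":-0.016,"fingers":1},{"tx":-0.002,"ty":-0.007,"tz":-0.105,"turn":-0.016,"fingers":1},{"tx":-0.002,"ty":-0.007,"tz":-0.14,"turn":-0.016,"fingers":1},{"tx":-0.002,"ty":-0.007,"tz":-0.17,"turn":-0.016,"fingers":1}]'
python3 -m crank '[{"tx":0,"ty":0,"tz":-0.003,"turn":0,"fingers":1},{"tx":0,"ty":0,"tz":-0.003,"turn":0,"fingers":1}]'
python3 -c "
from h import *
c=snap('scene','sL13');im=c['image'][:,:,::-1];im0=load('scene0')['image'][:,:,::-1]
cv2.imwrite('pics/z1.png',np.hstack([cv2.resize(i[200:300,360:450],None,fx=4,fy=4,interpolation=cv2.INTER_CUBIC) for i in(im0,im)]))
o=arm.get_obs();print(o['position'],2*np.arctan2(*o['tcp_rot'][1::-1])-6.2832)"
```

```text
time: 33.15
position: [535.3, 382.3, 130.2]
tcp_rot: [-0.691, 0.722, -0.0, 0.02]
wrist_force: [0.4, 0.4, -2.6]
finger_gap: 0.15
time: 33.32
position: [532.6, 382.1, 124.6]
tcp_rot: [-0.692, 0.722, 0.0, 0.017]
wrist_force: [-0.0, -0.2, -2.1]
finger_gap: 0.145
[534.09949362 382.78470554 126.80670815] -1.6133180781693772
```

View pics/z1.png

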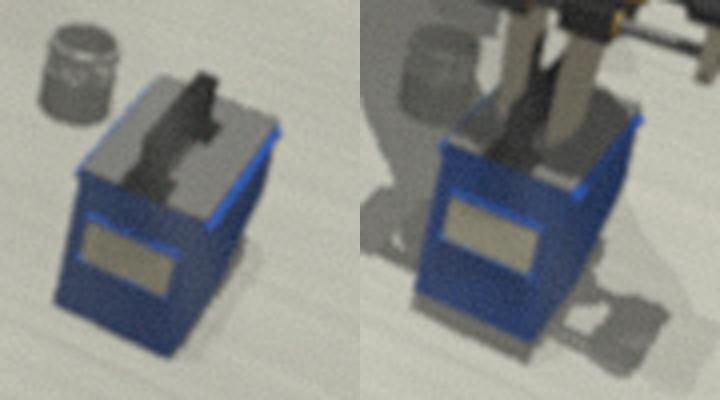

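```bash
python3 -m crank '[{"tx":-0.002,"ty":-0.001,"tz":-0.006,"turn":0,"fingers":1},{"tx":-0.002,"ty":-0.001,"tz":-0.009,"turn":0,"fingers":1},{"tx":-0.002,"ty":-0.001,"tz":-0.011,"turn":0,"fingers":1}]'
python3 -m crank '[{"tx":0,"ty":0,"tz":-0.002,"turn":0,"fingers":1},{"tx":0,"ty":0,"tz":-0.002,"turn":0,"fingers":1}]'
```

```text
time: 33.62
position: [532.4, 382.2, 117.0]
tcp_rot: [-0.692, 0.722, 0.0, 0.02]
wrist_force: [0.8, 1.2, -1.8]
finger_gap: 0.148
time: 33.78
position: [532.6, 382.4, 115.5]
tcp_rot: [-0.692, 0.722, 0.0, 0.02]
wrist_force: [0.5, -0.2, -3.1]
finger_gap: 0.152
```

```bash
python3 -m crank '[{"tx":0,"ty":0,"tz":-0.002,"turn":0,"fingers":1},{"tx":0,"ty":0,"tz":-0.002,"turn":0,"fingers":1}]'|grep -v tcp
python3 -m crank '[{"tx":0,"ty":0,"tz":-0.0015,"turn":0,"fingers":1},{"tx":0,"ty":0,"tz":-0.0015,"turn":0,"fingers":1}]'|grep -v tcp
```

```text
time: 33.95
position: [533.0, 382.7, 113.9]
wrist_force: [0.8, -0.4, -0.4]
finger_gap: 0.146
time: 34.12
position: [533.8, 383.1, 113.5]
wrist_force: [-0.8, -0.3, 7.5]
finger_gap: 0.149
```

```bash
python3 -m crank '[{"tx":0.002,"ty":-0.001,"tz":-0.0015,"turn":0,"fingers":1},{"tx":0.006,"ty":-0.001,"tz":-0.002,"turn":0,"fingers":1},{"tx":0.010,"ty":-0.001,"tz":-0.003,"turn":0,"fingers":1},{"tx":0.010,"ty":-0.001,"tz":-0.003,"turn":0,"fingers":1}]'|grep -v tcp
python3 -c "
from h import *
c=snap('scene','sL14');im=c['image'][:,:,::-1];im0=load('scene0')['image'][:,:,::-1]
cv2.imwrite('pics/z1.png',np.hstack([cv2.resize(i[200:300,360:450],None,fx=4,fy=4,interpolation=cv2.INTER_CUBIC) for i in(im0,im)]))"
```

```text
time: 34.45
position: [545.0, 382.4, 111.5]
wrist_force: [-0.2, 0.6, 6.4]
finger_gap: 0.149
```

View pics/z1.png

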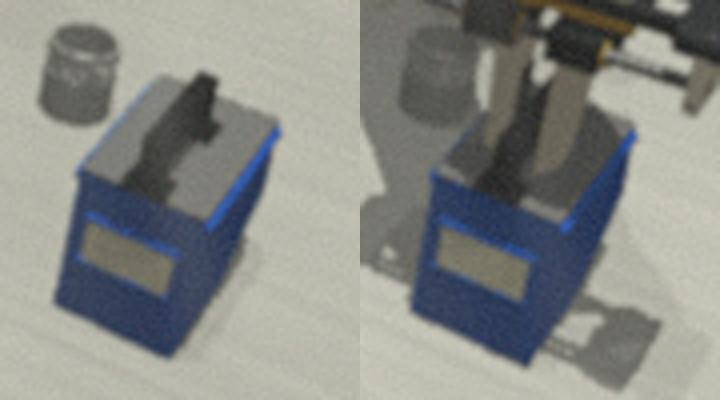

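```bash
python3 -m crank '[{"tx":0.003,"ty":0,"tz":-0.002,"turn":0,"fingers":1},{"tx":0.003,"ty":0,"tz":-0.0025,"turn":0,"fingers":1},{"tx":0.003,"ty":0,"tz":-0.0025,"turn":0,"fingers":1}]'|grep -v tcp
python3 -m crank '[{"tx":0,"ty":0,"tz":0.001,"turn":0,"fingers":1},{"tx":0,"ty":0,"tz":0.001,"turn":0,"fingers":1}]'|grep -v tcp
python3 -c "
from h import *
c=snap('scene','sL15');im=c['image'][:,:,::-1];im0=load('scene0')['image'][:,:,::-1]
cv2.imwrite('pics/z1.png',np.hstack([cv2.resize(i[200:300,360:450],None,fx=4,fy=4,interpolation=cv2.INTER_CUBIC) for i in(im0,im)]))"
```

```text
time: 34.75
position: [547.6, 383.7, 110.9]
wrist_force: [-4.2, -0.3, 14.6]
finger_gap: 0.151
time: 34.92
position: [547.8, 384.1, 112.5]
wrist_force: [-0.1, 0.5, -2.7]
finger_gap: 0.153
```

View pics/z1.png

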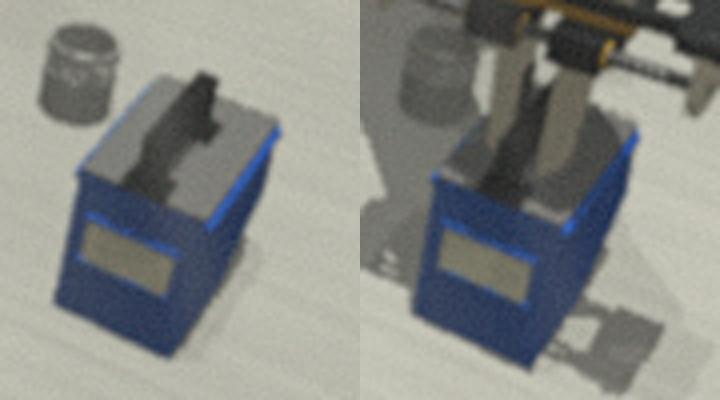

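```bash
python3 -c "
from h import *
c=load('scene0')
for a,b in(((55,300),(52,311)),((168,356),(170,369))):
  A=[ray(c,360+x/4,200+y/4,0) for x,y in(a,b)];print((A[1]-A[0]).round(1))
for a,b in(((80,172),(73,175)),((212,222),(208,232)),((280,128),(277,133))):
  A=[ray(c,360+x/4,200+y/4,107) for x,y in(a,b)];print('top',(A[1]-A[0]).round(1))
"
```

```text
[9.8 2.3 0. ]
[9.1 4.5 0. ]
top [ 4.8 -2.1  0. ]
top [9.2 1.  0. ]
top [5.8 0.  0. ]
```

```bash
python3 -m crank '[{"tx":0,"ty":0,"tz":0.002,"turn":0,"fingers":1},{"tx":-0.009,"ty":-0.002,"tz":0.002,"turn":0,"fingers":1},{"tx":-0.009,"ty":-0.002,"tz":0.001,"turn":0,"fingers":1},{"tx":-0.009,"ty":-0.002,"tz":-0.001,"turn":0,"fingers":1},{"tx":-0.009,"ty":-0.002,"tz":-0.0015,"turn":0,"fingers":1}]'
python3 -c "
from h import *
c=snap('scene','sL16');im=c['image'][:,:,::-1];im0=load('scene0')['image'][:,:,::-1]
cv2.imwrite('pics/z1.png',np.hstack([cv2.resize(i[200:300,360:450],None,fx=4,fy=4,interpolation=cv2.INTER_CUBIC) for i in(im0,im)]))"
```

```text
time: 35.38
position: [538.7, 382.4, 111.1]
tcp_rot: [-0.692, 0.722, 0.0, 0.024]
wrist_force: [-3.0, -0.5, 10.2]
finger_gap: 0.149
```

View pics/z1.png

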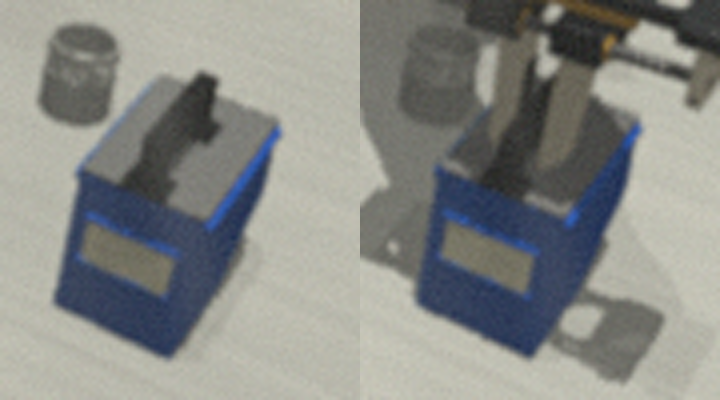

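```bash
python3 -m crank '[{"tx":0,"ty":0,"tz":0.0005,"turn":0,"fingers":0.85},{"tx":0,"ty":0,"tz":0.0005,"turn":0,"fingers":0.5},{"tx":0,"ty":0,"tz":0.0005,"turn":0,"fingers":0},{"tx":0,"ty":0,"tz":0.0005,"turn":0,"fingers":0},{"tx":0,"ty":0,"tz":0.0005,"turn":0,"fingers":0}]'
python3 -m crank '[{"tx":0,"ty":0,"tz":0.03,"turn":0,"fingers":0},{"tx":0,"ty":0,"tz":0.07,"turn":0,"fingers":0},{"tx":0,"ty":0,"tz":0.11,"turn":0,"fingers":0},{"tx":0,"ty":0,"tz":0.15,"turn":0,"fingers":0},{"tx":0,"ty":-0.03,"tz":0.15,"turn":0,"fingers":0}]'
python3 -m crank '[{"tx":0,"ty":-0.04,"tz":0,"turn":0,"fingers":0},{"tx":0,"ty":-0.08,"tz":0,"turn":0,"fingers":0},{"tx":0,"ty":-0.12,"tz":0,"turn":0,"fingers":0},{"tx":0,"ty":-0.16,"tz":0,"turn":0,"fingers":0},{"tx":0,"ty":-0.2,"tz":0,"turn":0,"fingers":0}]'
python3 -m crank '[{"tx":0,"ty":-0.04,"tz":0,"turn":0,"fingers":0},{"tx":0,"ty":-0.08,"tz":0,"turn":0,"fingers":0},{"tx":0,"ty":-0.12,"tz":0,"turn":0,"fingers":0},{"tx":0,"ty":-0.16,"tz":0,"turn":0,"fingers":0},{"tx":0,"ty":-0.2,"tz":0,"turn":0,"fingers":0}]'
python3 -m crank '[{"tx":0,"ty":0,"tz":0,"turn":0,"fingers":0},{"tx":0,"ty":0,"tz":0,"turn":0,"fingers":0}]'
python3 - <<'E'
from h import *
c=snap('top','topE');im=c['image'][:,:,::-1];i0=load('top0')['image'][:,:,::-1]
cv2.imwrite('pics/z2.png',np.vstack([cv2.resize(i[180:250,80:210],None,fx=4,fy=4,interpolation=cv2.INTER_CUBIC) for i in(i0,im)]))
# cover edges via phase correlation of bin crops
for n,(x0,y0,x1,y1) in dict(L=(82,184,136,248),M=(156,178,205,242)).items():
    a=cv2.cvtColor(i0[y0:y1,x0:x1],cv2.COLOR_BGR2GRAY).astype(np.float32);b=cv2.cvtColor(im[y0:y1,x0:x1],cv2.COLOR_BGR2GRAY).astype(np.float32)
    print(n,cv2.phaseCorrelate(a,b,cv2.createHanningWindow((x1-x0,y1-y0),cv2.CV_32F)))
s=snap('scene','scE')
E
```

```text
time: 35.85
position: [538.7, 382.3, 111.6]
tcp_rot: [-0.692, 0.722, 0.0, 0.024]
wrist_force: [0.3, 0.3, 0.4]
finger_gap: 0.383
time: 36.27
position: [540.5, 360.0, 269.5]
tcp_rot: [-0.694, 0.719, 0.001, 0.031]
wrist_force: [0.6, 1.0, 0.4]
finger_gap: 0.748
time: 36.68
position: [540.2, 158.2, 269.8]
tcp_rot: [-0.694, 0.719, 0.001, 0.031]
wrist_force: [-0.1, -0.2, 0.5]
finger_gap: 0.997
time: 37.1
position: [539.9, -43.9, 270.0]
tcp_rot: [-0.694, 0.719, 0.001, 0.031]
wrist_force: [0.4, 0.7, -0.0]
finger_gap: 1.0
time: 37.27
position: [539.6, -46.8, 270.1]
tcp_rot: [-0.692, 0.721, 0.0, 0.031]
wrist_force: [-0.5, 0.5, -0.3]
finger_gap: 0.994
L ((-0.6687474353708573, -0.6682772694793186), 0.8003713345086133)
M ((-0.881411381676017, 0.7866243316425425), 1.0696481403708458)
```

View pics/z2.png

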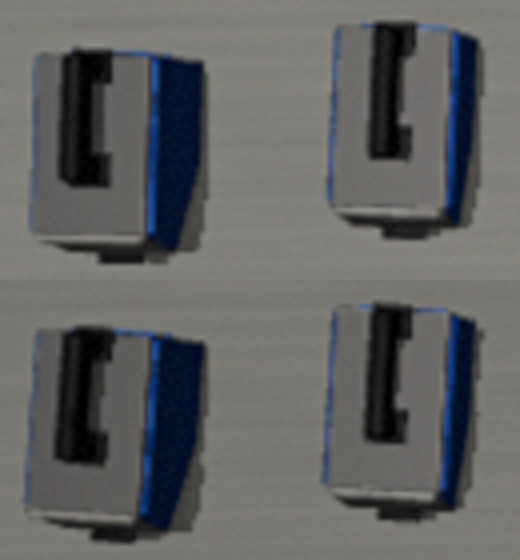

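View pics/scE.png

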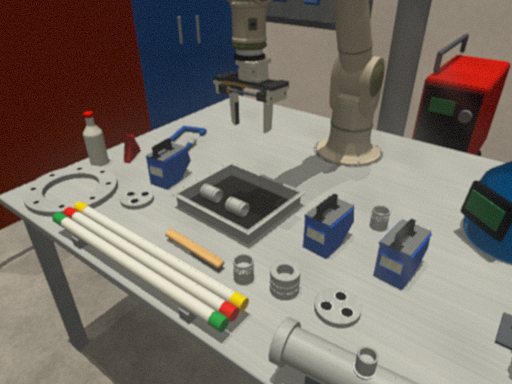

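View pics/topE.png

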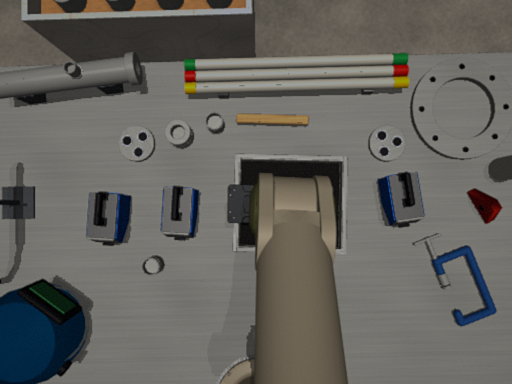

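```bash
python3 - <<'E'
from h import *
a=load('top0')['image'];b=load('topE')['image']
for n,(x0,y0,x1,y1) in dict(brush=(228,106,318,132),nipB=(202,108,228,136),collar=(162,116,196,150),flA=(114,120,160,166),nipA=(138,250,168,280),flB=(364,122,410,166),R=(372,164,432,230)).items():
    g=[cv2.cvtColor(i[y0:y1,x0:x1],cv2.COLOR_RGB2GRAY).astype(np.float32) for i in(a,b)]
    (s,r)=cv2.phaseCorrelate(*g,cv2.createHanningWindow((x1-x0,y1-y0),cv2.CV_32F));print(n,np.round(s,2),'px',round(r,2))
print(arm.get_obs()['wrist_force'],arm.get_obs()['time'])
E
```

```text
brush [0.11 0.49] px 0.98
nipB [0.57 0.08] px 0.94
collar [-0.05 -0.01] px 0.97
flA [-0.03 -0.03] px 0.98
nipA [-0.1   0.08] px 0.98
flB [0.01 0.57] px 1.01
R [ 0.29 -0.27] px 1.01
[-0.13716232  0.33675112  0.48190421] 37.3667
```

```bash
python3 - <<'E'
from h import *
a=load('top0')['image'];b=load('topE')['image']
for n,(x0,y0,x1,y1) in dict(brush=(228,106,318,132),nipB=(202,108,228,136),collar=(162,116,196,150),flB=(364,122,410,166),flA=(114,120,160,166),R=(372,164,432,230),M=(156,178,205,242)).items():
    d=np.abs(a[y0:y1,x0:x1].astype(int)-b[y0:y1,x0:x1]).max(2);print(n,d.mean().round(2),d.max(),(d>40).sum())
E
```

```text
brush 7.9 13 0
nipB 7.36 12 0
collar 7.48 12 0
flB 7.55 12 0
flA 7.61 12 0
R 7.95 53 10
M 14.15 72 240
```

Every bystander matches its first picture to within noise, and the bins stand upright in place. Signing off.

```bash
python3 -c "
from rig import arm
print(arm.sign_off())"
```

```text
the job is handed in; nothing more can be done
None
```

Two of the three bins were loaded, and both couplings are now in the tray. All three bins stand upright again, and I handed the job in at about 37.4 s of the 72 s allowed. I named the bins by position because I couldn't tell which is a, b or c.

| Bin | Lifted weight | Contents | What I did |
|---|---|---|---|
| Right (y ≈ -381 mm) | about 3.8 N | plug | set straight back, not tipped |
| Middle (y ≈ 191 mm) | about 5.4 N | coupling | tipped into the tray |
| Left (y ≈ 382 mm) | about 5.6 N | coupling | tipped into the tray |

I tipped each loaded bin with its front ramp resting on the tray's far rim, turning the handle in the grip. By geometry the lip was about 20–30 mm above the mat.

**Last checks:**
- **Couplings:** both lie in the tray in the final scene picture, with no plug there. After pouring, the two tipped bins weighed about 2–3 N in the grip.
- **Bin positions:** compared with the first picture, the middle and left bins are about 2–3 mm off. The left bin is also turned by about 0.03 rad. The right bin shows no clear shift.
- **Bystanders:** the brush, collar, both flanges and the far nipple show no pixel change beyond image noise. For the near nipple I only ran a shift measurement, which read 0.1 px. The same measurement read about 0.5 px for the brush, flange_b and nipple_b, which I put down to noise.
- **Forces:** while standing the middle bin back up, one press through the bin onto the bench reached about 40 N at the wrist. The limit there is 120 N.
- **Tray:** it was pressed down several millimetres while the bins were tipped over its rim and was unloaded afterwards. I did not measure its height again.

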